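# Clear the tension gauge's bed and run its daily check

### The job

Clear every trial piece off the spring gauge's bed and lay it in the black instrument basket. Then pull the gauge's black grip out until the red pointer is on the yellow mark clip, keep it there for at least two seconds, and let the gauge go fully home; after that press the green log button all the way down to record the check. Leave everything else on the bench where it is.

Things in the scene. Friction and masses are not known exactly. Their poses are not given: they have to be found in the camera images.
- insert_a_c (a point): grey plastic knee trial insert, a rounded block 66 (its x) x 40 (its y) x 28 mm high with two dark dots on top, 120 g; this point is its centre, half-way up. Starts flat on the gauge bed; may be absent
- insert_b_c (a point): grey plastic knee trial insert, a rounded block 66 (its x) x 40 (its y) x 28 mm high with two dark dots on top, 120 g; this point is its centre, half-way up. Starts flat on the gauge bed; may be absent
- insert_c_c (a point): grey plastic knee trial insert, a rounded block 66 (its x) x 40 (its y) x 28 mm high with two dark dots on top, 120 g; this point is its centre, half-way up. Starts flat on the gauge bed; may be absent
- block_a_c (a point): steel spacer block 64 (its x) x 36 (its y) x 34 mm high with a blue line along its top, 180 g; this point is its centre, half-way up. Starts flat on the gauge bed; may be absent
- block_b_c (a point): steel spacer block 64 (its x) x 36 (its y) x 34 mm high with a blue line along its top, 180 g; this point is its centre, half-way up. Starts flat on the gauge bed; may be absent
- block_c_c (a point): steel spacer block 64 (its x) x 36 (its y) x 34 mm high with a blue line along its top, 180 g; this point is its centre, half-way up. Starts flat on the gauge bed; may be absent
- gauge: spring tension gauge, fixed to the bench: a white bed 500 (x) x 260 (y) x 8 mm thick, blue spring housing 135 long, 150 wide, 70 mm high at its far end. Origin on the bench under the bed, 190 mm from its near end; its x axis points from the near end towards the housing, z up. The housing's near face is at x = 167 mm. The trial pieces lie on the near part of the bed, in two columns at about y = +45 and -45 mm, in the way of the carriage
- carriage (a joint): how far the gauge's sprung carriage has been pulled out of the housing, m: 0 = home, 0.16 = end stop; it slides along the gauge's -x (towards the bed's near end). The spring always draws it home: about 3 N at home plus 0.7 N per 10 mm, well damped (35 N s/m). The carriage is an aluminium cross bar 16 (along x) x 130 (y) mm, from 12 to 44 mm above the bench, with the black grip tab on top; it would sweep loose things before it
- grip (a point): black upright grip tab of the carriage, 14 mm thick along the gauge's x, 60 mm wide along its y, from 44 to 87 mm above the bench; this point is at its centre, 68 mm up, on the gauge's middle line (gauge x = 100 mm when home). Can be gripped from above with the fingers before and behind it; 60 mm free behind it at home
- pointer (a point): tip of the red pointer at the carriage's +y end, beside the scale (gauge y = 105 mm); moves with the carriage
- clip: yellow mark clip on the scale at the gauge's +y edge, 14 mm wide along the gauge's x, 28 mm along y, fixed there for the day's test load; origin under its centre, axes as the gauge's. It marks a pull of 70 to 130 mm. Pointer on the mark: pointer tip within the clip's 14 mm width along the gauge's x
- basket: black open instrument basket, fixed: 300 (x) x 240 (y) x 50 mm high outside, walls and floor 5 mm; origin under its centre, x and y along its sides. Empty at the start
- log_top (a point): centre of the top of the green push button, 44 mm across, on the grey log console (110 x 100 x 35 mm, fixed); pressed straight down
- log (a joint): travel of the green button, m: 0 = up, 0.008 = fully down; springs back; about 5 N presses it fully
- labeller_a: bystander: red label gun 100 x 45 x 40 mm, between the basket and the robot; origin under its centre
- labeller_b: bystander: red label gun 100 x 45 x 40 mm, at the left; origin under its centre
- bowl: bystander: steel bowl 110 mm across, 45 mm high, at the other side of the bench from the log console; origin under its centre
- driver: bystander: screwdriver 170 mm long with black handle, lying along x between gauge and basket, about 30 mm high
- spray: bystander: white bottle 64 mm across, 160 mm high, far left; origin under its centre
- brush: bystander: blue brush 170 mm long, far right, lying
- cup: bystander: steel cup 76 mm across, 80 mm high, at the right; origin under its centre
Not all that is in view belongs to the job. What is shaped like the part that bears block_b_c but orange or purple is not meant.

How it is judged:
On the way, in this order (a step that is already met when the one before it is completed fails the run):
1. every trial piece present lies in the basket (x of insert_a_c in the frame of basket between -0.135 and 0.135 m and y of insert_a_c in the frame of basket between -0.11 and 0.11 m and z of each of insert_a_c, insert_b_c, insert_c_c, block_a_c, block_b_c, block_c_c in the frame of basket below 0.05 m and x of insert_b_c in the frame of basket between -0.135 and 0.135 m and y of insert_b_c in the frame of basket between -0.11 and 0.11 m and x of insert_c_c in the frame of basket between -0.135 and 0.135 m and y of insert_c_c in the frame of basket between -0.11 and 0.11 m and x of block_a_c in the frame of basket between -0.135 and 0.135 m and y of block_a_c in the frame of basket between -0.11 and 0.11 m and x of block_b_c in the frame of basket between -0.135 and 0.135 m and y of block_b_c in the frame of basket between -0.11 and 0.11 m and x of block_c_c in the frame of basket between -0.135 and 0.135 m and y of block_c_c in the frame of basket between -0.11 and 0.11 m), for 0.3 s.
2. the pointer is kept within the clip's 14 mm width for 1.2 s (x of pointer in the frame of clip between -0.007 and 0.007 m), for 1.2 s.
3. the gauge is fully home (within 4 mm) (value of joint carriage below 0.004 m), for 0.3 s.
4. the green button is pressed down (6.5 of 8 mm) (value of joint log above 0.0065 m), for 0.05 s.
At the end, for the whole second after the job is handed in: every trial piece present lies at rest inside the basket (centre within its walls and under 50 mm up), the gauge is home within 4 mm and the button is up again (all of step 1 and value of joint carriage below 0.004 m and value of joint log below 0.002 m and linear speed of each of insert_a, insert_b, insert_c, block_a, block_b, block_c below 0.02 m/s); the robot touches nothing.
It fails at once if a bystander is shoved more than 40 mm away (distance of any of labeller_a, labeller_b, bowl, driver, spray, brush, cup from where it was at the start of the episode above 0.04 m).
Of insert_a, insert_b, insert_c, block_a, block_b, block_c only 4 to 6 are there at a start; the rules pass over those that are not, and their reading is None.
At some moment in a run one of insert_a, insert_b, insert_c, block_a, block_b, block_c may be knocked a few centimetres aside while the robot is not near it.
It also fails if it takes over 210 s, if anything falls off the work surface, if the arm or the gripper's body presses on something with over 40 N, if the wrist force passes 120 N, or if a joint passes its speed limit or range.

### The arm

A 6-joint arm with a two-finger parallel gripper is mounted at the origin on the work surface. World frame = base frame: x ahead of the robot, y to its left, z up, the work surface at z = 0. Lengths are in m, angles in rad, forces in N, time in s.
With the tool pointing down it reaches from about 0.4 to 0.825 m from the base axis. Payload 7 kg.
Tool frame: the origin (TCP) lies midway between the tips of the shut fingers; the grasp point (between the pads) lies 19 mm behind it; z points along the fingers, y is the line along which they close (so a half turn about z gives the same grasp; the last joint's range is limited). The gripper opens to 88 mm and grips with 3 to 60 N. Pads are 19 mm wide; open, the fingers measure 130 mm over their backs; the gripper's body (78 mm by 193 mm) begins 47 mm behind the grasp point.
Start: joints at [-0.909, 0.359, 0.012, 0, -1.224, -0.288], TCP at [0.246, -0.628, 0.227] pointing down, gripper open.
Joint ranges: [-3.07, 3.07], [-1.43, 2.12], [-1.02, 1.25], [-3.03, 1.67], [-3.05, -0], [-3.03, 3.03]. Speed limits (rad/s): [2.39, 2.39, 3.01, 3.14, 3.14, 3.14].

### API

Orientations are given as a unit quaternion [x, y, z, w].
In Python, from plant import manip, eyes, finder gives the robot as it stands. The module is installed in compiled form; this text tells all that it offers.
- The arm moves only by the tool servo_tool, never from a script. Its argument "targets" is text: rows parted by semicolons, each of 6 numbers parted by spaces: the shift along the tool's x, y, z in m, then the turn, a rotation vector about the tool's x, y, z in degrees. In form: x y z rx ry rz; .... A call has 1 to 5 rows; each row shifts and turns the commanded pose from where the row before left it, along the tool's axes as they then stand; what a row does not reach is not made up. A row lasts 1/12 s, in which the tool goes at most 41.7 mm and 7.16 degrees, less where a joint would pass 70% of its speed; a pose out of reach is approached as far as the arm can. A call with a gripper value outside its range is refused whole. "hand" is the closure, from 0 (fully open) to 1 (shut), set as the call begins (left out, the last holds). The fingers move at their own pace and stop on an object; "squeeze" is the grip in N (left out, the last holds). Time passes only in rows, so rows that do not move let the fingers close. It gives the time, the measured TCP pose, the force, the opening and the grip force at its end, in the units of the state.
- manip.sense(): the state, without advancing time (a new reading comes with each control period).
- eyes.snapshot(name): name is "side" or "top" or "wrist"; returns the picture (420x560x3 uint8, red, green, blue); there is no depth.
- eyes.calibration(name): a dict with "mtx" (3x3 intrinsics, pixels), "eye" and "rotation" of the camera in the world; the wrist camera has in their place "mount" (4x4, takes a point from camera to tool coordinates, whose origin is the TCP and whose axes are the flange's). Camera axes: x right, y down, z forward; pixel columns grow to the right and rows downward; lengths in m; the calibration is good to about 2 mm. A picture is of the moment at which its call begins: read the wrist's pose just before it. calibration takes no time and is no camera call.
- manip.job_done(): hands the job in; it is judged then, once.
Trained networks look in the newest picture that a camera, given by its name, has taken for a name from the list of things; names that differ only in an ending like _2 or _b are one class to them, and where a whole thing is asked for, a point or a joint stands for the part that bears it (a point fixed in the world has none). Each returns a list of dicts, best first, with "conf" (0 to 1); they miss things now and then, are a little off and sometimes report something else, mostly with a low value. They report only what shows in the picture. A call takes as long as a camera call. They do not tell look-alikes from the thing itself.
- finder.masks_of(camera, thing): "mask" (420x560 bool, what is visible of it) and "position" ([row, column] in pixels, amid what is visible of it).
The state is a dict: "time": time; "qpos": joint angles; "qd": joint speeds; "tau": joint torques, N m; "eef_pos": TCP position; "eef_rot": TCP orientation; "ft_force": force on the tool from outside, world axes, zero at the start; "torque": the same for the moment, N m; "finger_gap": opening from 0.0 (shut) to 1.0 (fully open); "grip_force": force on a finger pad.
Only numpy, scipy, OpenCV 4.12 (cv2) and the standard library are available. Lean on these libraries where they do the work, as an engineer would, in place of code of your own. Each camera call takes 0.05 s, during which the arm holds its last target. There are 200 camera calls.

## Working session

There is one attempt and no reset: what is moved stays moved. The work goes in short steps, Python scripts to look and compute and a tool call to move; the robot and the scene stay as the last step left them, time stands still between calls to the robot, and variables do not carry over. Pictures are saved under pics/ and viewed, at most 14 in all, crops included, and the job is handed in when it is done.

Besides the shell and the picture viewer there is one more tool, called after "Call:" as name(argument=value, ...) on one line, values as JSON. servo_tool: Moves the arm, as the interface text tells. Its arguments: {"type":"object","properties":{"targets":{"type":"string"},"hand":{"type":"number"},"squeeze":{"type":"number"}},"required":["targets"]}

```bash
mkdir -p pics
cat > h.py <<'E'
import numpy as np, cv2
from scipy.spatial.transform import Rotation as R
from plant import manip, eyes, finder
def snap(n,f=None):
    s=manip.sense(); im=eyes.snapshot(n)
    if f: cv2.imwrite('pics/'+f,im[:,:,::-1])
    return s,im
def cam(n,s=None):
    c=eyes.calibration(n)
    if n=='wrist':
        M=np.array(c['mount']); Rt=R.from_quat(s['eef_rot']).as_matrix()
        return np.array(c['mtx']),Rt@M[:3,3]+s['eef_pos'],Rt@M[:3,:3]
    return np.array(c['mtx']),np.array(c['eye']),np.array(c['rotation'])
def ray(n,px,z,s=None):  # px=(col,row) -> world point at height z
    K,e,Rm=cam(n,s); px=np.atleast_2d(px).astype(float)
    d=(Rm@np.linalg.inv(K)@np.c_[px,np.ones(len(px))].T).T
    return e+d*((z-e[2])/d[:,2])[:,None]
def proj(n,P,s=None):
    K,e,Rm=cam(n,s); q=(K@(Rm.T@(np.atleast_2d(P)-e).T)).T
    return q[:,:2]/q[:,2:]
E
python3 - <<'E'
from h import *
for n in('top','side'):
    s,im=snap(n,n+'0.png'); K,e,Rm=cam(n); print(n,K[0,0],e,Rm.round(3).tolist())
print(s)
for t,z in [('insert_a_c',.036),('block_a_c',.042),('basket',.0),('gauge',.008),('clip',.02),('grip',.08),('pointer',.03),('log_top',.045)]:
    for m in finder.masks_of('top',t):
        r,c=m['position']
        mk=m['mask'].astype(np.uint8); ys,xs=np.nonzero(mk)
        print(t,round(m['conf'],2),(int(c),int(r)),ray('top',[c,r],z)[0].round(3)[:2],cv2.minAreaRect(np.c_[xs,ys].astype(np.float32)))
E
```

```text
top 528.7412941593475 [0.33406604 0.00804391 1.81011187] [0.714, -0.699, 0.028, -0.035]
side 541.7177752232191 [-0.27616163  1.00126349  1.00240091] [-0.291, 0.845, -0.422, 0.15]
{'time': 0.05, 'qpos': array([-9.08868395e-01,  3.59374082e-01,  1.11201007e-02, -3.10352116e-04,
       -1.22410763e+00, -2.88094999e-01]), 'qd': array([ 5.69340963e-04, -6.48405100e-04,  2.01413026e-04,  2.21549746e-05,
        1.22269909e-04, -1.06635837e-03]), 'tau': array([-1.29047083e-03, -5.84675002e+01,  2.94059157e+01,  7.02598572e+00,
        1.02577827e-02, -5.05850721e-05]), 'eef_pos': array([ 0.24630117, -0.62796911,  0.22566479]), 'eef_rot': array([-1.85777979e-01,  9.82591425e-01,  7.62723479e-04, -2.28192026e-04]), 'ft_force': array([ 0.4447886 , -0.15660242,  0.8444286 ]), 'torque': array([-0.00281676,  0.01710965,  0.0006057 ]), 'grip_force': 0.0, 'finger_gap': 0.9996061855857307}Traceback (most recent call last):
  File "<stdin>", line 9, in <module>
  File "h.py", line 16, in ray
    d=(Rm@np.linalg.inv(K)@np.c_[px,np.ones(len(px))].T).T
       ~~^~~~~~~~~~~~~~~~~
ValueError: matmul: Input operand 1 has a mismatch in its core dimension 0, with gufunc signature (n?,k),(k,m?)->(n?,m?) (size 3 is different from 4)
```

```bash
sed -i "s/np.array(c\['rotation'\])/R.from_quat(c['rotation']).as_matrix()/" h.py
cat > find.py <<'E'
from h import *
import sys
def allf(n,things,s=None):
  for t,z in things:
    for m in finder.masks_of(n,t):
        if m['conf']<.3: continue
        r,c=m['position']
        ys,xs=np.nonzero(m['mask'])
        P=ray(n,np.c_[xs,ys],z,s)[:,:2]*1000
        a=cv2.minAreaRect(P.astype(np.float32))
        print(t,round(m['conf'],2),(int(c),int(r)),ray(n,[c,r],z,s)[0].round(3)[:2],'rect',np.round(a[0]),np.round(a[1]),round(a[2],1))
E
python3 - <<'E'
from find import *
s,im=snap('top')
print(cam('top')[2].round(2).tolist())
allf('top',[('insert_a_c',.036),('block_a_c',.042),('basket',.05),('gauge',.008),('clip',.02),('grip',.087),('pointer',.03),('log_top',.045)])
E
```

```text
[[0.02, -1.0, 0.09], [-1.0, -0.02, 0.01], [-0.01, -0.09, -1.0]]
insert_a_c 0.66 (261, 206) [0.515 0.124] rect [515. 129.] [65. 37.] 1.5
block_a_c 0.76 (235, 234) [0.42  0.207] rect [430. 217.] [65. 39.] 10.6
basket 0.77 (350, 198) [ 0.549 -0.176] rect [ 558. -180.] [302. 244.] 2.5
gauge 0.95 (242, 164) [0.662 0.194] rect [639. 186.] [513. 262.] 2.6
clip 0.55 (212, 185) [0.585 0.295] rect [587. 300.] [ 7. 17.] 1.2
clip 0.5 (231, 203) [0.524 0.225] rect [519. 224.] [65. 41.] 1.9
grip 0.84 (243, 161) [0.66  0.183] rect [664. 184.] [83. 97.] 41.9
pointer 0.71 (157, 162) [0.659 0.484] rect [654. 486.] [96. 67.] 46.5
pointer 0.63 (231, 206) [0.513 0.223] rect [519. 225.] [61. 37.] 1.9
log_top 0.47 (184, 224) [0.45  0.378] rect [444. 370.] [34. 40.] 1.2
```

View pics/top0.png

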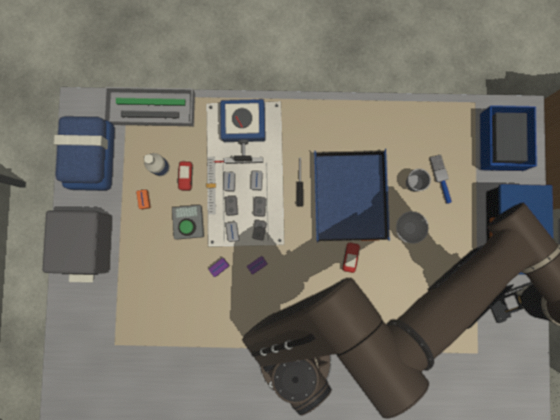

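View pics/side0.png

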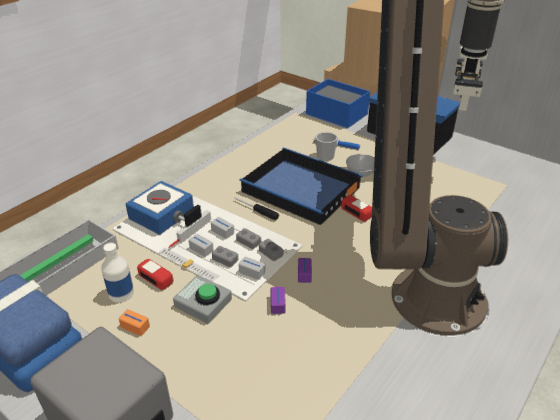

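The top and side views show six pieces on the bed, at top-view pixels (229,181), (256,180), (231,206), (260,206), (232,232) and (259,231). The basket is around (350,197), the clip at (212,185) and the green button at (187,227). The two purple blocks and the orange one are decoys. Next I square the tool and move over the bed.

Call:
servo_tool(targets="0 0 -0.02 0 0 7.1; 0 0 -0.02 0 0 7.1; 0 0 -0.02 0 0 7.1; -.0115 .0367 0 0 0 0; -.0115 .0367 0 0 0 0")

```text
time: 1.02
eef_pos: [0.2692, -0.5556, 0.2869]
eef_rot: [0.001, 1.0, -0.001, 0.0]
ft_force: [0.4, 1.2, -0.3]
finger_gap: 1.004
grip_force: 0.0
```

Call:
servo_tool(targets="-.0115 .0367 0 0 0 0; -.0115 .0367 0 0 0 0; -.0115 .0367 0 0 0 0; -.0115 .0367 0 0 0 0; -.0115 .0367 0 0 0 0")

```text
time: 1.43
eef_pos: [0.3265, -0.3697, 0.2867]
eef_rot: [-0.001, 1.0, -0.0, 0.0]
ft_force: [1.0, 0.5, 0.2]
finger_gap: 0.999
grip_force: 0.0
```

Call:
servo_tool(targets="-.0115 .0367 0 0 0 0; -.0115 .0367 0 0 0 0; -.0115 .0367 0 0 0 0; -.0115 .0367 0 0 0 0; -.0115 .0367 0 0 0 0")

```text
time: 1.85
eef_pos: [0.3836, -0.186, 0.287]
eef_rot: [-0.001, 1.0, -0.0, 0.001]
ft_force: [2.1, 0.5, -0.1]
finger_gap: 0.996
grip_force: 0.0
```

Call:
servo_tool(targets="-.0115 .0367 0 0 0 0; -.0115 .0367 0 0 0 0; -.0115 .0367 0 0 0 0; -.0115 .0367 0 0 0 0; -.0115 .0367 0 0 0 0")

```text
time: 2.27
eef_pos: [0.4407, -0.0021, 0.2872]
eef_rot: [-0.001, 1.0, 0.0, 0.001]
ft_force: [0.7, -1.1, 1.0]
finger_gap: 1.0
grip_force: 0.0
```

Call:
servo_tool(targets="-.0115 .0367 0 0 0 0; -.0115 .0367 0 0 0 0; -.0115 .0367 0 0 0 0; -.0115 .0367 0 0 0 0; 0 0 0 0 0 0")

```text
time: 2.68
eef_pos: [0.488, 0.1478, 0.2859]
eef_rot: [-0.003, 1.0, 0.0, 0.0]
ft_force: [0.6, 0.2, 0.1]
finger_gap: 1.004
grip_force: 0.0
```

Run:
```python
from find import *
s,im=snap('wrist','w1.png')
print(s['eef_pos'],s['eef_rot'],cam('wrist',s)[1],np.array(eyes.calibration('wrist')['mount']).round(3).tolist())
allf('wrist',[('insert_a_c',.036),('block_a_c',.042),('clip',.02),('grip',.087),('pointer',.03),('gauge',.008)],s)
```

```text
[0.4879849  0.14782333 0.28594723] [-2.55368024e-03  9.99996728e-01  1.05551447e-04  1.07583725e-04] [0.40892101 0.14653312 0.44569591] [[0.001, -0.957, -0.291, 0.079], [1.0, 0.001, 0.0, -0.001], [-0.0, -0.291, 0.957, -0.16], [0.0, 0.0, 0.0, 1.0]]
insert_a_c 0.72 (173, 216) [0.546 0.003] rect [550.   2.] [76. 26.] 1.0
insert_a_c 0.68 (270, 192) [0.513 0.132] rect [513. 130.] [67. 39.] 0.3
block_a_c 0.63 (338, 122) [0.424 0.215] rect [428. 218.] [65. 39.] 10.0
clip 0.6 (388, 237) [0.582 0.298] rect [583. 299.] [14. 34.] 0.3
grip 0.98 (312, 321) [0.672 0.187] rect [678. 188.] [60. 29.] 88.4
grip 0.75 (265, 128) [0.429 0.129] rect [432. 132.] [36. 57.] 81.2
grip 0.36 (445, 246) [0.565 0.343] rect [576. 352.] [50. 74.] 87.8
grip 0.31 (268, 190) [0.498 0.131] rect [500. 133.] [34. 59.] 88.9
pointer 0.9 (310, 323) [0.718 0.191] rect [721. 195.] [32. 67.] 0.3
gauge 0.89 (306, 193) [0.521 0.18 ] rect [589. 185.] [413. 260.] 2.7
```

View pics/w1.png

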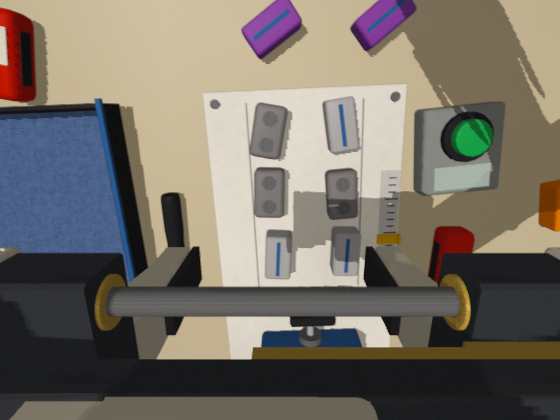

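The wrist view shows all six pieces. The inserts are near (268,130), (269,190) and (342,194); the blocks, with blue lines, are near (342,124), (278,254) and (346,251). The clip is at (388,239), the button at (472,138) and the basket on the left.

Run:
```python
from h import *
im=cv2.imread('pics/w1.png')
s=manip.sense()
h=cv2.cvtColor(im,cv2.COLOR_BGR2HSV)
blue=((h[:,:,0]>95)&(h[:,:,0]<130)&(h[:,:,1]>130)).astype(np.uint8)
blue[:,:230]=0;blue[:90]=0;blue[290:]=0;blue[:,380:]=0
n,l,st,_=cv2.connectedComponentsWithStats(blue)
for i in range(1,n):
    if st[i,4]<40: continue
    ys,xs=np.nonzero(l==i); P=ray('wrist',np.c_[xs,ys],.042,s)[:,:2]*1000
    a=cv2.minAreaRect(P.astype(np.float32)); print('blue',st[i],np.round(a[0]),np.round(a[1]),a[2], 'line ang from +x',np.degrees(np.arctan2(*(cv2.fitLine(P.astype(np.float32),2,0,.01,.01)[[1,0],0]))))
# inserts: dark gray masks
for c0,r0 in((268,130),(269,190),(342,194)):
    g=im[r0-40:r0+40,c0-30:c0+30]; g=cv2.cvtColor(g,cv2.COLOR_BGR2GRAY)
    m=(g<150).astype(np.uint8); n,l,st,_=cv2.connectedComponentsWithStats(m); i=l[40,30] or 1+np.argmax(st[1:,4])
    ys,xs=np.nonzero(l==i); P=ray('wrist',np.c_[xs+c0-30,ys+r0-40],.036,s)[:,:2]*1000
    a=cv2.minAreaRect(P.astype(np.float32)); print('ins',st[i],np.round(a[0]),np.round(a[1]),a[2])
    cv2.imwrite(f'pics/m{r0}{c0}.png',(l==i)*255)
# zoom
z=cv2.resize(im[90:290,200:420],None,fx=3,fy=3,interpolation=cv2.INTER_CUBIC);cv2.imwrite('pics/w1z.png',z)
```

```text
blue [339 105   7  41 114] [426. 214.] [48.  3.] 9.76203441619873 line ang from +x 9.772262
blue [345 240   4  32  72] [599. 229.] [ 3. 46.] 89.59339141845703 line ang from +x -0.6265584
blue [277 243   3  33  70] [604. 136.] [ 3. 48.] 89.81582641601562 line ang from +x -1.8580393
ins [  11   13   43   58 1896] [434. 126.] [46. 65.] 79.76016998291016
ins [  14   17   36   51 1677] [512. 126.] [45. 68.] 88.439208984375
ins [   0   14   60   66 3158] [524. 220.] [90. 80.] 1.6154332160949707[ WARN:0@0.195] global loadsave.cpp:1063 imwrite_ Unsupported depth image for selected encoder is fallbacked to CV_8U.
```

View pics/w1z.png

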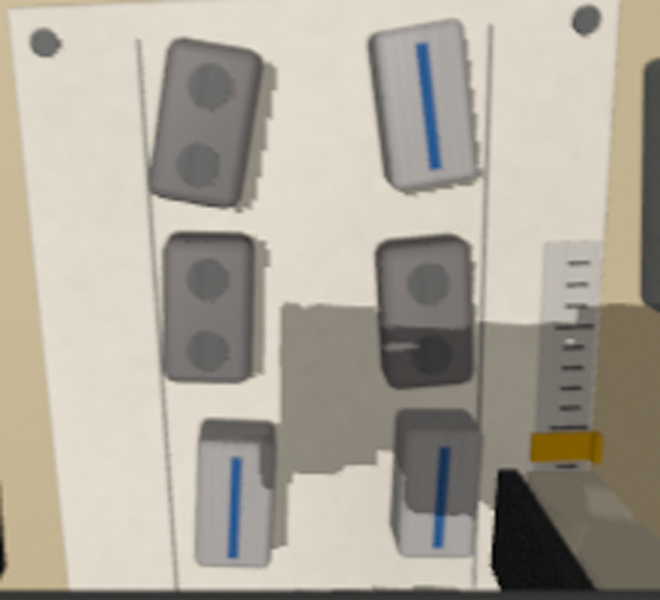

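The zoom shows the two dots of each insert at full-image pixels (270,119)/(266,145), (269,183)/(269,207) and (343,185)/(344,208). Each block's blue line is clear too.

Run:
```python
from h import *
s=manip.sense()
for a in(([270,119],[266.3,145]),([269.3,183],[269.3,207.3]),([342.7,184.7],[344.3,208.3])):
    P=ray('wrist',a,.036,s)[:,:2]*1000; d=P[1]-P[0]; print('ins',P.mean(0).round(),'ang',np.degrees(np.arctan2(d[1],d[0])).round(1),np.hypot(*d))
print('corners bed near',ray('wrist',[[204,94],[405,86]],.008,s).round(4))
print('clip',ray('wrist',[[377,234],[400,234],[377,243],[400,243]],.012,s).round(4))
print('basket near-left corner',ray('wrist',[[98,100]],.05,s).round(4))
for t in(['log_top']):
    for m in finder.masks_of('wrist',t): print(m['conf'],m['position'],ray('wrist',m['position'][::-1],.045,s).round(3))
print('green',ray('wrist',[[473,138]],.045,s))
s,im=snap('top')
h=cv2.cvtColor(im,cv2.COLOR_RGB2HSV)
for m in finder.masks_of('top','basket'):
    ys,xs=np.nonzero(m['mask']);b=cv2.boxPoints(cv2.minAreaRect(np.c_[xs,ys].astype(np.float32)))
    print(b,ray('top',b,.05).round(3)); break
```

```text
ins [435. 124.] ang -8.9 31.74236513209315
ins [515. 124.] ang -0.6 32.8361057701158
ins [517. 222.] ang 7.0 32.20443613967402
corners bed near [[0.389  0.0412 0.008 ]
 [0.3791 0.2969 0.008 ]]
clip [[0.5787 0.2775 0.012 ]
 [0.5787 0.3105 0.012 ]
 [0.5927 0.2787 0.012 ]
 [0.5927 0.312  0.012 ]]
basket near-left corner [[ 0.3975 -0.0727  0.05  ]]
0.97 [136.0, 471.3] [[0.438 0.371 0.045]]
green [[0.44056216 0.37297672 0.045     ]]
[[311.46414 151.67549]
 [387.27737 148.37926]
 [391.2717  240.24907]
 [315.45847 243.5453 ]] [[ 0.704 -0.042  0.05 ]
 [ 0.72  -0.298  0.05 ]
 [ 0.41  -0.313  0.05 ]
 [ 0.394 -0.061  0.05 ]]
```

Call:
servo_tool(targets=".031 .033 0 0 0 -4.9; .031 .033 0 0 0 -4.9; 0 0 .038 0 0 0; 0 0 .038 0 0 0; 0 0 .038 0 0 0", hand=0.22, squeeze=25)

```text
time: 3.6
eef_pos: [0.4264, 0.2016, 0.1724]
eef_rot: [-0.087, 0.996, 0.001, 0.001]
ft_force: [1.5, -0.1, -0.5]
finger_gap: 0.789
grip_force: 0.0
```

Call:
servo_tool(targets="0 0 .038 0 0 0; 0 0 .03 0 0 0; 0 0 0 0 0 0; 0 0 0 0 0 0")

```text
time: 3.93
eef_pos: [0.4264, 0.2, 0.1042]
eef_rot: [-0.086, 0.996, -0.001, -0.001]
ft_force: [0.7, 0.0, 1.1]
finger_gap: 0.78
grip_force: 0.0
```

Run:
```python
from h import *
s,im=snap('wrist','w2.png'); print(s['eef_pos'],s['eef_rot'],s['finger_gap'],R.from_quat(s['eef_rot']).as_matrix()[:,1])
```

```text
[0.42641442 0.20001245 0.1042489 ] [-0.08635359  0.99626331 -0.00121081 -0.00100046] 0.7798214330028764 [-0.17206426  0.98508318 -0.00223978]
```

View pics/w2.png

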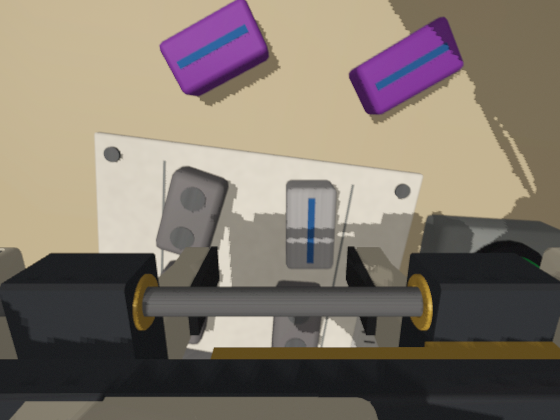

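The wrist view shows the block straight between the fingers but a bit right of centre. Its blue line runs from (312,198) to (311,262).

```bash
cat >> h.py <<'E'
def meas(n,a,z,s=None):  # two pixels on the long axis, symmetric about the centre
    s=s or manip.sense(); P=ray(n,a,z,s)[:,:2]; d=P[1]-P[0]; c=P.mean(0)
    Rt=R.from_quat(s['eef_rot']).as_matrix(); rel=Rt.T@np.r_[c-s['eef_pos'][:2],0]
    dt=Rt.T@np.r_[d,0]; ang=np.degrees(np.arctan2(dt[1],dt[0])); ang=(ang+90)%180-90
    print('centre',c.round(4),'tool dx dy',rel[:2].round(4),'rz',ang.round(1),'len',np.hypot(*d).round(4),'tcp',s['eef_pos'].round(4))
E
python3 -c "
from h import *
meas('wrist',[[312,198],[311,262]],.042)"
```

```text
centre [0.4305 0.2228] tool dx dy [-0.0067  0.0208] rz -0.7 len 0.0503 tcp [0.4275 0.2011 0.1058]
```

Call:
servo_tool(targets="-.0067 .0208 0 0 0 -.7; 0 0 .03 0 0 0; 0 0 .03 0 0 0; 0 0 .031 0 0 0; 0 0 0 0 0 0")

```text
time: 4.4
eef_pos: [0.4289, 0.2217, 0.0115]
eef_rot: [-0.092, 0.996, -0.001, -0.001]
ft_force: [-0.5, -2.0, 1.0]
finger_gap: 0.775
grip_force: 0.0
```

Call:
servo_tool(targets="0 0 0 0 0 0; 0 0 0 0 0 0; 0 0 0 0 0 0; 0 0 0 0 0 0; 0 0 0 0 0 0", hand=1)

```text
time: 4.82
eef_pos: [0.4304, 0.2233, 0.0151]
eef_rot: [-0.093, 0.996, 0.001, 0.001]
ft_force: [0.7, -0.1, -0.0]
finger_gap: 0.463
grip_force: 0.3
```

Call:
servo_tool(targets="0 0 -.03 0 0 0; 0 0 -.04 0 0 0; 0 0 -.04 0 0 0; 0 0 -.02 0 0 6; 0 0 0 0 0 4.5")

```text
time: 5.23
eef_pos: [0.4319, 0.2245, 0.1495]
eef_rot: [0.001, 1.0, 0.003, 0.003]
ft_force: [0.8, -0.4, -2.7]
finger_gap: 0.407
grip_force: 25.0
```

Call:
servo_tool(targets="-.0032 -.0363 0 0 0 0; -.0032 -.0363 0 0 0 0; -.0032 -.0363 0 0 0 0; -.0032 -.0363 0 0 0 0; -.0032 -.0363 0 0 0 0")

```text
time: 5.65
eef_pos: [0.4456, 0.0395, 0.1442]
eef_rot: [-0.001, 1.0, 0.0, 0.0]
ft_force: [1.5, -0.4, -2.5]
finger_gap: 0.408
grip_force: 25.0
```

Call:
servo_tool(targets="-.0032 -.0363 0 0 0 0; -.0032 -.0363 0 0 0 0; -.0032 -.0363 0 0 0 0; -.0032 -.0363 0 0 0 0; -.0032 -.0363 0 0 0 -3")

```text
time: 6.07
eef_pos: [0.462, -0.1422, 0.1442]
eef_rot: [-0.027, 1.0, 0.0, 0.0]
ft_force: [1.9, -0.2, -2.7]
finger_gap: 0.408
grip_force: 25.0
```

Call:
servo_tool(targets="0 0 0 0 0 0; 0 0 0 0 0 0; 0 0 0 0 0 0")

```text
time: 6.32
eef_pos: [0.462, -0.1406, 0.1437]
eef_rot: [-0.026, 1.0, 0.0, -0.0]
ft_force: [0.2, 0.0, -1.6]
finger_gap: 0.408
grip_force: 25.0
```

Run:
```python
from h import *
s,im=snap('wrist'); print(s['eef_pos'])
b=np.array([.556,-.179]);u=np.array([.9986,.052]);v=np.array([-.052,.9986])
P=[np.r_[b+x*u+y*v,.05] for x,y in((-.15,-.12),(-.15,.12),(.15,.12),(.15,-.12))]
q=proj('wrist',P,s); print(q)
im=np.ascontiguousarray(im[:,:,::-1]); cv2.polylines(im,[q.astype(np.int32)],True,(0,255,0),1); cv2.imwrite('pics/w3.png',im)
```

```text
[ 0.46200812 -0.14062979  0.14367368]
[[ 70.10726351 137.49647319]
 [383.41156818 137.78881126]
 [356.85853659 433.25984009]
 [124.9092197  433.19323102]]
```

View pics/w3.png

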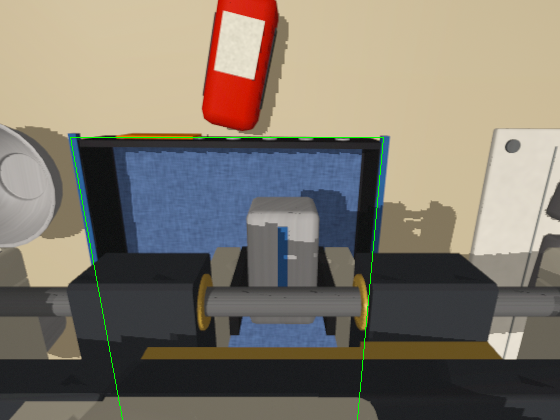

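The green projected basket outline lies on the rim, so the basket pose is confirmed, and the block is held over its near-left slot. I lower and release, then go to the next piece.

Call:
servo_tool(targets="0 0 .031 0 0 0; 0 0 .031 0 0 0; 0 0 .031 0 0 0; 0 0 .030 0 0 0; 0 0 0 0 0 0")

```text
time: 6.78
eef_pos: [0.4616, -0.139, 0.0175]
eef_rot: [-0.028, 1.0, -0.0, -0.002]
ft_force: [-0.7, -0.0, -2.8]
finger_gap: 0.405
grip_force: 25.0
```

Call:
servo_tool(targets="0 0 0 0 0 0; 0 0 0 0 0 0; 0 0 0 0 0 0; 0 0 0 0 0 0; 0 0 -.02 0 0 0", hand=0.28)

```text
time: 7.2
eef_pos: [0.4608, -0.1402, 0.0391]
eef_rot: [-0.027, 1.0, 0.0, -0.002]
ft_force: [-0.1, -0.5, -0.0]
finger_gap: 0.698
grip_force: 0.0
```

Call:
servo_tool(targets="0 0 -.035 0 0 0; 0 0 -.035 0 0 0; 0 0 -.032 0 0 3; .0033 .0341 0 0 0 0; .0033 .0341 0 0 0 0")

```text
time: 7.62
eef_pos: [0.4571, -0.0722, 0.1457]
eef_rot: [0.001, 1.0, 0.001, 0.003]
ft_force: [0.2, 1.1, -0.2]
finger_gap: 0.72
grip_force: 0.0
```

Call:
servo_tool(targets=".0033 .0341 0 0 0 0; .0033 .0341 0 0 0 0; .0033 .0341 0 0 0 0; .0033 .0341 0 0 0 0; .0033 .0341 0 0 0 0", hand=0.22)

```text
time: 8.03
eef_pos: [0.4385, 0.1, 0.1438]
eef_rot: [-0.001, 1.0, 0.001, 0.001]
ft_force: [0.8, 1.3, -0.9]
finger_gap: 0.783
grip_force: 0.0
```

Call:
servo_tool(targets=".0033 .0341 0 0 0 0; 0 0 0 0 0 4.5; 0 0 0 0 0 4.5; 0 0 0 0 0 0; 0 0 0 0 0 0")

```text
time: 8.45
eef_pos: [0.4355, 0.1325, 0.1432]
eef_rot: [0.076, 0.997, 0.0, 0.0]
ft_force: [0.1, 0.2, -0.2]
finger_gap: 0.777
grip_force: 0.0
```

```bash
cat > look.py <<'E'
from h import *
import sys
# find pieces on the bed: detector + own dot/line features, in the newest wrist picture
s,im=snap('wrist',sys.argv[1]+'.png'); print(s['eef_pos'].round(4))
h=cv2.cvtColor(im,cv2.COLOR_RGB2HSV)
kind=sys.argv[2]
for m in finder.masks_of('wrist',('insert_a_c' if kind=='i' else 'block_a_c')):
    if m['conf']<.3: continue
    r,c=m['position']; z=.036 if kind=='i' else .042
    msk=m['mask']
    if kind=='b': msk=msk&(h[:,:,0]>95)&(h[:,:,0]<130)&(h[:,:,1]>130)
    ys,xs=np.nonzero(msk)
    if len(xs)<20: continue
    rc=cv2.minAreaRect(np.c_[xs,ys].astype(np.float32)); bx=cv2.boxPoints(rc)
    e=[np.hypot(*(bx[i]-bx[i-1])) for i in range(4)]; k=int(np.argmin(e[:2]))
    a=[(bx[k]+bx[k-1])/2,(bx[(k+2)%4]+bx[(k+1)%4])/2]
    print(round(m['conf'],2),(int(c),int(r)),np.round(a).tolist()); meas('wrist',a,z,s)
E
python3 look.py w4 i
```

```text
[0.4355 0.1325 0.1432]
0.65 (291, 266) [[270.0, 269.0], [312.0, 264.0]]
centre [0.4944 0.1309] tool dx dy [-0.0585  0.0074] rz 83.3 len 0.0392 tcp [0.4355 0.1325 0.1432]
```

View pics/w4.png

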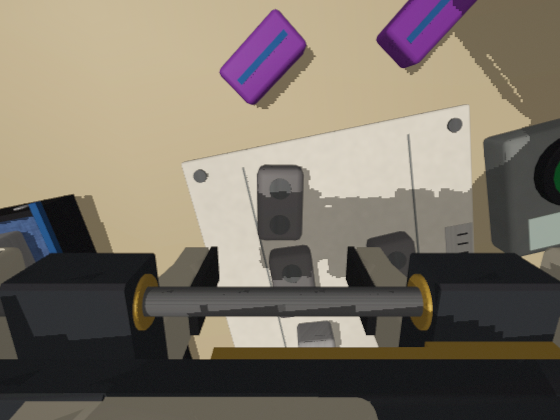

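The insert's dots are at (281,187) and (280,224), lined up with the fingers.

```bash
python3 -c "
from h import *
meas('wrist',[[281,187],[280,224]],.036)"
```

```text
centre [0.4358 0.1298] tool dx dy [-0.0005 -0.0022] rz 1.5 len 0.0331 tcp [0.4356 0.1321 0.143 ]
```

Call:
servo_tool(targets="0 -.002 .032 0 0 1.5; 0 0 .032 0 0 0; 0 0 .032 0 0 0; 0 0 .032 0 0 0; 0 0 0 0 0 0")

```text
time: 8.97
eef_pos: [0.4328, 0.128, 0.0103]
eef_rot: [0.091, 0.996, -0.003, -0.003]
ft_force: [-0.8, -0.7, 0.3]
finger_gap: 0.782
grip_force: 0.0
```

Call:
servo_tool(targets="0 0 0 0 0 0; 0 0 0 0 0 0; 0 0 0 0 0 0; 0 0 0 0 0 0; 0 0 0 0 0 0", hand=1)

```text
time: 9.38
eef_pos: [0.4359, 0.1309, 0.016]
eef_rot: [0.09, 0.996, 0.001, 0.001]
ft_force: [0.3, -1.0, 1.0]
finger_gap: 0.461
grip_force: 0.5
```

Call:
servo_tool(targets="0 0 0 0 0 0; 0 0 0 0 0 0; 0 0 -.03 0 0 0; 0 0 -.04 0 0 -5; 0 0 -.04 0 0 -5.5")

```text
time: 9.8
eef_pos: [0.4342, 0.1296, 0.1258]
eef_rot: [-0.003, 1.0, -0.001, -0.001]
ft_force: [1.9, 0.4, -2.0]
finger_gap: 0.45
grip_force: 24.9
```

Call:
servo_tool(targets="-.0032 -.0359 -.02 0 0 0; -.0032 -.0359 0 0 0 0; -.0032 -.0359 0 0 0 0; -.0032 -.0359 0 0 0 0; -.0032 -.0359 0 0 0 0")

```text
time: 10.22
eef_pos: [0.4513, -0.0505, 0.1455]
eef_rot: [-0.001, 1.0, 0.0, 0.001]
ft_force: [1.6, 1.6, -1.7]
finger_gap: 0.453
grip_force: 24.9
```

Call:
servo_tool(targets="-.0032 -.0359 0 0 0 0; -.0032 -.0359 0 0 0 0; -.0032 -.0359 0 0 0 0; -.0032 -.0359 0 0 0 0; -.0032 -.0359 0 0 0 -3")

```text
time: 10.63
eef_pos: [0.4676, -0.2303, 0.1452]
eef_rot: [-0.027, 1.0, 0.0, 0.0]
ft_force: [1.7, 0.9, -0.8]
finger_gap: 0.451
grip_force: 24.9
```

Call:
servo_tool(targets="0 0 .031 0 0 0; 0 0 .031 0 0 0; 0 0 .031 0 0 0; 0 0 .031 0 0 0; 0 0 0 0 0 0")

```text
time: 11.05
eef_pos: [0.4638, -0.228, 0.0159]
eef_rot: [-0.026, 1.0, 0.001, -0.004]
ft_force: [-1.3, -0.0, -2.1]
finger_gap: 0.455
grip_force: 24.9
```

Call:
servo_tool(targets="0 0 0 0 0 0; 0 0 0 0 0 0; 0 0 0 0 0 0; 0 0 0 0 0 0; 0 0 -.02 0 0 0", hand=0.28)

```text
time: 11.47
eef_pos: [0.4667, -0.2281, 0.0397]
eef_rot: [-0.027, 1.0, 0.0, -0.001]
ft_force: [-0.3, 1.1, -0.4]
finger_gap: 0.708
grip_force: 0.0
```

Call:
servo_tool(targets="0 0 -.035 0 0 0; 0 0 -.035 0 0 0; 0 0 -.034 0 0 3; -.0042 .036 0 0 0 0; -.0042 .036 0 0 0 0")

```text
time: 11.88
eef_pos: [0.478, -0.1568, 0.1486]
eef_rot: [0.001, 1.0, 0.0, 0.004]
ft_force: [0.3, 0.9, -1.0]
finger_gap: 0.722
grip_force: 0.0
```

Call:
servo_tool(targets="-.0042 .036 0 0 0 0; -.0042 .036 0 0 0 0; -.0042 .036 0 0 0 0; -.0042 .036 0 0 0 0; -.0042 .036 0 0 0 0", hand=0.22)

```text
time: 12.3
eef_pos: [0.4971, 0.0255, 0.1464]
eef_rot: [-0.001, 1.0, 0.001, 0.002]
ft_force: [-0.2, 0.9, -0.8]
finger_gap: 0.782
grip_force: 0.0
```

Call:
servo_tool(targets="-.0042 .036 0 0 0 0; -.0042 .036 0 0 0 0; -.0042 .036 0 0 0 0; 0 0 0 0 0 0; 0 0 0 0 0 0")

```text
time: 12.72
eef_pos: [0.5095, 0.1337, 0.1459]
eef_rot: [-0.003, 1.0, 0.001, 0.001]
ft_force: [0.5, 0.4, -0.6]
finger_gap: 0.785
grip_force: 0.0
```

```bash
python3 look.py w5 i
```

```text
[0.5095 0.1337 0.1459]
0.82 (278, 207) [[280.0, 244.0], [280.0, 170.0]]
centre [0.5132 0.1307] tool dx dy [-0.0037 -0.003 ] rz 0.1 len 0.0672 tcp [0.5095 0.1337 0.1459]
```

View pics/w5.png

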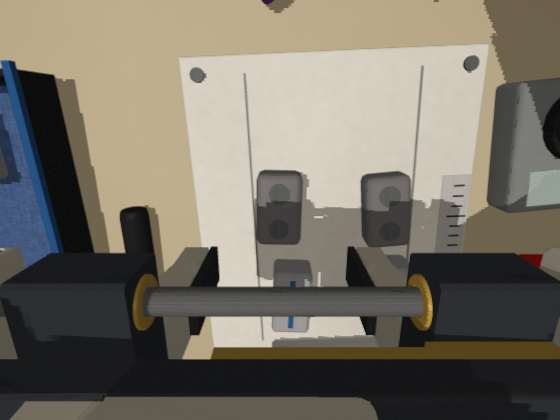

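Insert 2 has its dots at (280,191)/(279,230), between the fingers, and insert 3 has its dots at (387,195)/(390,232). The detector agrees, so I grasp insert 2.

```bash
python3 -c "
from h import *
meas('wrist',[[280,191],[279,230]],.036); meas('wrist',[[387,195],[390,232]],.036)"
```

```text
centre [0.5148 0.1285] tool dx dy [-0.0057 -0.003 ] rz 1.5 len 0.0356 tcp [0.5091 0.1315 0.1454]
centre [0.5172 0.2236] tool dx dy [-0.0084  0.0921] rz -9.8 len 0.0344 tcp [0.5091 0.1315 0.1454]
```

Call:
servo_tool(targets="-.004 -.003 .032 0 0 0; 0 0 .032 0 0 0; 0 0 .032 0 0 0; 0 0 .034 0 0 0; 0 0 0 0 0 0")

```text
time: 13.23
eef_pos: [0.5108, 0.1259, 0.0103]
eef_rot: [0.0, 1.0, -0.002, -0.003]
ft_force: [-0.7, -0.7, 0.1]
finger_gap: 0.78
grip_force: 0.0
```

Call:
servo_tool(targets="0 0 0 0 0 0; 0 0 0 0 0 0; 0 0 0 0 0 0; 0 0 0 0 0 0; 0 0 0 0 0 0", hand=1)

```text
time: 13.65
eef_pos: [0.514, 0.129, 0.0162]
eef_rot: [-0.001, 1.0, 0.001, 0.001]
ft_force: [0.2, 1.8, 1.6]
finger_gap: 0.463
grip_force: 0.5
```

Call:
servo_tool(targets="0 0 0 0 0 0; 0 0 0 0 0 0; 0 0 -.04 0 0 0; 0 0 -.04 0 0 0; 0 0 -.04 0 0 0")

```text
time: 14.07
eef_pos: [0.5124, 0.1281, 0.136]
eef_rot: [-0.001, 1.0, -0.0, -0.001]
ft_force: [1.2, 0.3, -1.4]
finger_gap: 0.461
grip_force: 25.0
```

Call:
servo_tool(targets="-.005 -.0331 -.01 0 0 0; -.005 -.0331 0 0 0 0; -.005 -.0331 0 0 0 0; -.005 -.0331 0 0 0 0; -.005 -.0331 0 0 0 0")

```text
time: 14.48
eef_pos: [0.5383, -0.0382, 0.1453]
eef_rot: [-0.001, 1.0, 0.0, 0.0]
ft_force: [1.4, -0.3, -0.6]
finger_gap: 0.456
grip_force: 25.0
```

Call:
servo_tool(targets="-.005 -.0331 0 0 0 0; -.005 -.0331 0 0 0 0; -.005 -.0331 0 0 0 -3; 0 0 .02 0 0 0; 0 0 0 0 0 0")

```text
time: 14.9
eef_pos: [0.5516, -0.1378, 0.122]
eef_rot: [-0.025, 1.0, 0.0, -0.002]
ft_force: [-1.9, 0.5, -2.3]
finger_gap: 0.452
grip_force: 25.0
```

Call:
servo_tool(targets="0 0 .034 0 0 0; 0 0 .034 0 0 0; 0 0 .034 0 0 0; 0 0 0 0 0 0; 0 0 0 0 0 0")

```text
time: 15.32
eef_pos: [0.5525, -0.1357, 0.0221]
eef_rot: [-0.028, 1.0, -0.0, -0.002]
ft_force: [1.0, -0.1, -0.1]
finger_gap: 0.46
grip_force: 25.0
```

Call:
servo_tool(targets="0 0 0 0 0 0; 0 0 0 0 0 0; 0 0 0 0 0 0; 0 0 0 0 0 0; 0 0 -.02 0 0 0", hand=0.28)

```text
time: 15.73
eef_pos: [0.552, -0.1361, 0.041]
eef_rot: [-0.027, 1.0, 0.0, -0.002]
ft_force: [-0.9, -0.7, 0.1]
finger_gap: 0.706
grip_force: 0.0
```

Call:
servo_tool(targets="0 0 -.035 0 0 0; 0 0 -.035 0 0 0; 0 0 -.034 0 0 3; .004 .0359 0 0 0 0; .004 .0359 0 0 0 0")

```text
time: 16.15
eef_pos: [0.5472, -0.0646, 0.1502]
eef_rot: [0.001, 1.0, 0.001, 0.003]
ft_force: [-0.2, 1.8, -0.2]
finger_gap: 0.719
grip_force: 0.0
```

Call:
servo_tool(targets=".004 .0359 0 0 0 0; .004 .0359 0 0 0 0; .004 .0359 0 0 0 0; .004 .0359 0 0 0 0; .004 .0359 0 0 0 0", hand=0.22)

```text
time: 16.57
eef_pos: [0.525, 0.1168, 0.1479]
eef_rot: [-0.001, 1.0, 0.001, 0.001]
ft_force: [1.2, -0.5, 0.1]
finger_gap: 0.776
grip_force: 0.0
```

Call:
servo_tool(targets=".004 .0359 0 0 0 0; .004 .0359 0 0 0 0; .004 .0359 0 0 0 -7; 0 0 0 0 0 0; 0 0 0 0 0 0")

```text
time: 16.98
eef_pos: [0.5128, 0.2247, 0.1474]
eef_rot: [-0.064, 0.998, 0.0, 0.001]
ft_force: [-0.3, -0.2, -0.7]
finger_gap: 0.777
grip_force: 0.0
```

```bash
python3 look.py w6 i;python3 look.py w6b b
```

```text
[0.5128 0.2247 0.1474]
[0.5129 0.2226 0.1471]
```

View pics/w6.png

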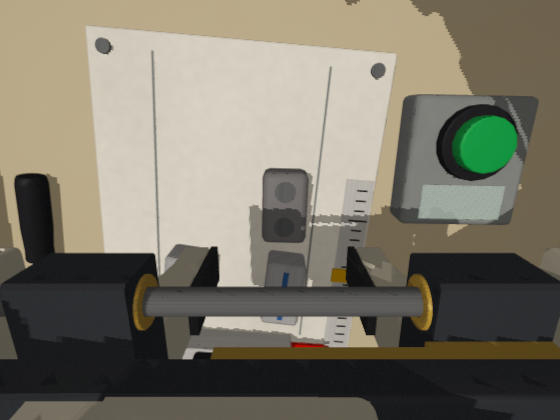

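Insert 3 is aligned, with dots at (286,190)/(284,227). The green button cap is near (485,144), and part of the clip shows at (338,275).

```bash
python3 -c "
from h import *
meas('wrist',[[286,190],[284,227]],.036); s=manip.sense(); print(ray('wrist',[[485,144]],.045,s),ray('wrist',[[485,144]],.035,s),ray('wrist',[[332,275]],.012,s))"
```

```text
centre [0.517 0.224] tool dx dy [-0.0042  0.0017] rz 2.8 len 0.0338 tcp [0.5131 0.2218 0.1469]
[[0.44117502 0.37476353 0.045     ]] [[0.44142682 0.38101248 0.035     ]] [[0.58806369 0.28121367 0.012     ]]
```

Call:
servo_tool(targets="-.003 .002 .033 0 0 0; 0 0 .033 0 0 0; 0 0 .033 0 0 0; 0 0 .033 0 0 0; 0 0 0 0 0 0")

```text
time: 17.6
eef_pos: [0.5144, 0.2226, 0.0103]
eef_rot: [-0.061, 0.998, -0.002, -0.002]
ft_force: [-0.5, -1.1, -0.6]
finger_gap: 0.778
grip_force: 0.0
```

Call:
servo_tool(targets="0 0 0 0 0 0; 0 0 0 0 0 0; 0 0 0 0 0 0; 0 0 0 0 0 0; 0 0 0 0 0 0", hand=1)

```text
time: 18.02
eef_pos: [0.5164, 0.2256, 0.0161]
eef_rot: [-0.062, 0.998, 0.001, 0.001]
ft_force: [1.1, 0.7, 0.8]
finger_gap: 0.464
grip_force: 0.4
```

Call:
servo_tool(targets="0 0 0 0 0 0; 0 0 0 0 0 0; 0 0 -.04 0 0 0; 0 0 -.04 0 0 3.5; 0 0 -.04 0 0 3.5")

```text
time: 18.43
eef_pos: [0.515, 0.2245, 0.1359]
eef_rot: [0.0, 1.0, -0.001, -0.001]
ft_force: [1.6, 0.9, -1.4]
finger_gap: 0.451
grip_force: 25.0
```

Call:
servo_tool(targets="-.0036 -.0374 -.01 0 0 0; -.0036 -.0374 0 0 0 0; -.0036 -.0374 0 0 0 0; -.0036 -.0374 0 0 0 0; -.0036 -.0374 0 0 0 0")

```text
time: 18.85
eef_pos: [0.5337, 0.0366, 0.1452]
eef_rot: [-0.001, 1.0, 0.0, 0.0]
ft_force: [1.3, 1.0, -1.1]
finger_gap: 0.457
grip_force: 25.0
```

Call:
servo_tool(targets="-.0036 -.0374 0 0 0 0; -.0036 -.0374 0 0 0 0; -.0036 -.0374 0 0 0 0; -.0036 -.0374 0 0 0 0; -.0036 -.0374 0 0 0 0")

```text
time: 19.27
eef_pos: [0.5521, -0.1506, 0.145]
eef_rot: [-0.001, 1.0, 0.0, 0.0]
ft_force: [0.8, -0.2, -0.9]
finger_gap: 0.454
grip_force: 25.0
```

Call:
servo_tool(targets="-.0036 -.0374 0 0 0 0; -.0036 -.0374 0 0 0 -3; 0 0 0 0 0 0; 0 0 .03 0 0 0; 0 0 .03 0 0 0")

```text
time: 19.68
eef_pos: [0.561, -0.2248, 0.0858]
eef_rot: [-0.026, 1.0, -0.0, 0.002]
ft_force: [0.4, 1.0, -3.1]
finger_gap: 0.455
grip_force: 25.0
```

Call:
servo_tool(targets="0 0 .034 0 0 0; 0 0 .029 0 0 0; 0 0 0 0 0 0; 0 0 0 0 0 0")

```text
time: 20.02
eef_pos: [0.5587, -0.2235, 0.0208]
eef_rot: [-0.027, 1.0, 0.0, -0.002]
ft_force: [1.0, 0.3, -0.3]
finger_gap: 0.45
grip_force: 25.0
```

Call:
servo_tool(targets="0 0 0 0 0 0; 0 0 0 0 0 0; 0 0 0 0 0 0; 0 0 0 0 0 0; 0 0 -.02 0 0 0", hand=0.28)

```text
time: 20.43
eef_pos: [0.558, -0.2232, 0.0397]
eef_rot: [-0.027, 1.0, 0.001, -0.002]
ft_force: [-0.3, 0.2, 1.1]
finger_gap: 0.71
grip_force: 0.0
```

Call:
servo_tool(targets="0 0 -.035 0 0 0; 0 0 -.035 0 0 0; 0 0 -.034 0 0 3; -.003 .0371 0 0 0 0; -.003 .0371 0 0 0 0")

```text
time: 20.85
eef_pos: [0.5673, -0.15, 0.1493]
eef_rot: [0.001, 1.0, 0.0, 0.003]
ft_force: [0.4, -0.3, -1.2]
finger_gap: 0.722
grip_force: 0.0
```

Call:
servo_tool(targets="-.003 .0371 0 0 0 0; -.003 .0371 0 0 0 0; -.003 .0371 0 0 0 0; -.003 .0371 0 0 0 0; -.003 .0371 0 0 0 0", hand=0.22)

```text
time: 21.27
eef_pos: [0.5804, 0.038, 0.1469]
eef_rot: [-0.001, 1.0, 0.0, 0.001]
ft_force: [0.5, 0.3, 0.1]
finger_gap: 0.779
grip_force: 0.0
```

Call:
servo_tool(targets="-.003 .0371 0 0 0 0; -.003 .0371 0 0 0 0; -.003 .0371 0 0 0 0; -.003 .0371 0 0 0 0; 0 0 0 0 0 0")

```text
time: 21.68
eef_pos: [0.593, 0.1903, 0.1466]
eef_rot: [-0.003, 1.0, 0.001, 0.001]
ft_force: [0.4, -0.6, -0.1]
finger_gap: 0.781
grip_force: 0.0
```

Call:
servo_tool(targets="0 0 0 0 0 0; 0 0 0 0 0 0")

```text
time: 21.85
eef_pos: [0.5918, 0.1847, 0.1461]
eef_rot: [-0.001, 1.0, 0.0, 0.0]
ft_force: [0.1, -0.2, 0.3]
finger_gap: 0.777
grip_force: 0.0
```

```bash
python3 look.py w7 b
```

```text
[0.5918 0.1847 0.1461]
```

View pics/w7.png

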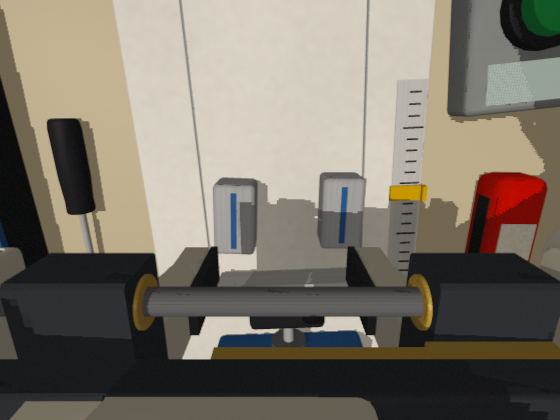

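The two remaining blocks have their blue lines at (234,194)–(234,249) and (344,188)–(342,243). The clip spans columns 390–426 and rows 185–201.

```bash
python3 -c "
from h import *
meas('wrist',[[234,194],[234,249]],.042); meas('wrist',[[344,188],[342,243]],.042)
s=manip.sense(); print(ray('wrist',[[390,185],[426,185],[390,200],[426,200]],.012,s).round(4).tolist())"
```

```text
centre [0.6062 0.1414] tool dx dy [-0.0143 -0.0422] rz 2.4 len 0.0502 tcp [0.5919 0.1836 0.146 ]
centre [0.6006 0.2349] tool dx dy [-0.0088  0.0513] rz -1.2 len 0.0496 tcp [0.5919 0.1836 0.146 ]
[[0.58, 0.2828, 0.012], [0.58, 0.3161, 0.012], [0.5945, 0.2842, 0.012], [0.5944, 0.318, 0.012]]
```

Call:
servo_tool(targets="-.0143 -.0395 0 0 0 2.4; 0 -.002 .032 0 0 0; 0 0 .033 0 0 0; 0 0 .033 0 0 0; 0 0 .033 0 0 0")

```text
time: 22.37
eef_pos: [0.6065, 0.1416, 0.0142]
eef_rot: [0.021, 1.0, 0.0, 0.001]
ft_force: [0.8, 0.4, -0.7]
finger_gap: 0.779
grip_force: 0.0
```

Call:
servo_tool(targets="0 0 0 0 0 0; 0 0 0 0 0 0")

```text
time: 22.53
eef_pos: [0.6056, 0.1418, 0.0138]
eef_rot: [0.021, 1.0, -0.001, -0.001]
ft_force: [0.1, 0.2, 0.6]
finger_gap: 0.782
grip_force: 0.0
```

Call:
servo_tool(targets="0 0 0 0 0 0; 0 0 0 0 0 0; 0 0 0 0 0 0; 0 0 0 0 0 0; 0 0 0 0 0 0", hand=1)

```text
time: 22.95
eef_pos: [0.6065, 0.1436, 0.0155]
eef_rot: [0.02, 1.0, 0.0, 0.001]
ft_force: [-1.2, 0.9, 0.6]
finger_gap: 0.464
grip_force: 0.0
```

Call:
servo_tool(targets="0 0 0 0 0 0; 0 0 0 0 0 0; 0 0 -.04 0 0 0; 0 0 -.04 0 0 -2.4; 0 0 -.04 0 0 0")

```text
time: 23.37
eef_pos: [0.6052, 0.143, 0.1349]
eef_rot: [-0.002, 1.0, -0.001, -0.001]
ft_force: [0.7, 0.7, -3.2]
finger_gap: 0.409
grip_force: 25.0
```

Call:
servo_tool(targets="-.0047 -.0338 -.01 0 0 0; -.0047 -.0338 0 0 0 0; -.0047 -.0338 0 0 0 0; -.0047 -.0338 0 0 0 0; -.0047 -.0338 0 0 0 0")

```text
time: 23.78
eef_pos: [0.6296, -0.0268, 0.1443]
eef_rot: [-0.001, 1.0, 0.0, -0.0]
ft_force: [0.7, -1.2, -1.5]
finger_gap: 0.407
grip_force: 25.0
```

Call:
servo_tool(targets="-.0047 -.0338 0 0 0 0; -.0047 -.0338 0 0 0 0; -.0047 -.0338 0 0 0 -3; 0 0 0 0 0 0; 0 0 0 0 0 0")

```text
time: 24.2
eef_pos: [0.6437, -0.1288, 0.1435]
eef_rot: [-0.026, 1.0, 0.0, -0.001]
ft_force: [-0.2, -0.4, -2.6]
finger_gap: 0.408
grip_force: 25.0
```

Call:
servo_tool(targets="0 0 .031 0 0 0; 0 0 .031 0 0 0; 0 0 .031 0 0 0; 0 0 .030 0 0 0; 0 0 0 0 0 0")

```text
time: 24.62
eef_pos: [0.6395, -0.1257, 0.015]
eef_rot: [-0.027, 1.0, 0.0, -0.005]
ft_force: [-0.9, 0.5, -2.3]
finger_gap: 0.411
grip_force: 25.0
```

Call:
servo_tool(targets="0 0 0 0 0 0; 0 0 0 0 0 0; 0 0 0 0 0 0; 0 0 0 0 0 0; 0 0 -.02 0 0 0", hand=0.28)

```text
time: 25.03
eef_pos: [0.6428, -0.1267, 0.0402]
eef_rot: [-0.027, 1.0, 0.0, -0.002]
ft_force: [0.1, 0.0, -1.0]
finger_gap: 0.696
grip_force: 0.0
```

Call:
servo_tool(targets="0 0 -.035 0 0 0; 0 0 -.035 0 0 0; 0 0 -.034 0 0 3; .0043 .0364 0 0 0 0; .0043 .0364 0 0 0 0")

```text
time: 25.45
eef_pos: [0.6376, -0.0546, 0.1504]
eef_rot: [0.001, 1.0, 0.001, 0.004]
ft_force: [-0.2, 1.0, -1.7]
finger_gap: 0.718
grip_force: 0.0
```

Call:
servo_tool(targets=".0043 .0364 0 0 0 0; .0043 .0364 0 0 0 0; .0043 .0364 0 0 0 0; .0043 .0364 0 0 0 0; .0043 .0364 0 0 0 0", hand=0.22)

```text
time: 25.87
eef_pos: [0.6138, 0.1297, 0.1477]
eef_rot: [-0.001, 1.0, 0.001, 0.001]
ft_force: [1.3, 0.2, -0.1]
finger_gap: 0.776
grip_force: 0.0
```

Call:
servo_tool(targets=".0043 .0364 0 0 0 0; .0043 .0364 0 0 0 0; .0043 .0364 0 0 0 -1.2; 0 0 0 0 0 0; 0 0 0 0 0 0")

```text
time: 26.28
eef_pos: [0.6006, 0.2394, 0.1471]
eef_rot: [-0.013, 1.0, 0.001, 0.001]
ft_force: [-0.2, 0.3, -0.6]
finger_gap: 0.78
grip_force: 0.0
```

Run:
```python
from h import *
s,im=snap('wrist','w8.png'); h=cv2.cvtColor(im,cv2.COLOR_RGB2HSV)
b=((h[:,:,0]>95)&(h[:,:,0]<130)&(h[:,:,1]>110)).astype(np.uint8)
n,l,st,ce=cv2.connectedComponentsWithStats(b)
print(st[1:][st[1:,4]>60])
for i in range(1,n):
    if 60<st[i,4]<700 and 180<st[i,0]<380 and st[i,1]<270:
        x,y,w,hh,_=st[i]; ys,xs=np.nonzero(l==i)
        meas('wrist',[[xs[ys==ys.min()+1].mean(),ys.min()],[xs[ys==ys.max()-1].mean(),ys.max()]],.042,s)
```

```text
[[ 275  176    7   57  261]
 [ 499  223   61   45 1593]
 [ 183  325   33   35  757]
 [ 241  324   65   23 1327]]
centre [0.5997 0.2351] tool dx dy [ 0.001  -0.0042] rz 2.1 len 0.0497 tcp [0.6006 0.2394 0.1471]
```

Call:
servo_tool(targets="0 -.0025 .033 0 0 1.5; 0 0 .033 0 0 0; 0 0 .033 0 0 0; 0 0 .033 0 0 0; 0 0 0 0 0 0")

```text
time: 26.75
eef_pos: [0.6, 0.2324, 0.0102]
eef_rot: [0.003, 1.0, -0.001, -0.001]
ft_force: [-1.2, -0.1, 1.8]
finger_gap: 0.777
grip_force: 0.0
```

Call:
servo_tool(targets="0 0 0 0 0 0; 0 0 0 0 0 0; 0 0 0 0 0 0; 0 0 0 0 0 0; 0 0 0 0 0 0", hand=1)

```text
time: 27.17
eef_pos: [0.6011, 0.2346, 0.0148]
eef_rot: [0.002, 1.0, 0.001, 0.001]
ft_force: [-0.4, -0.4, -0.1]
finger_gap: 0.465
grip_force: 0.0
```

Call:
servo_tool(targets="0 0 0 0 0 0; 0 0 0 0 0 0; 0 0 -.04 0 0 0; 0 0 -.04 0 0 0; 0 0 -.04 0 0 0")

```text
time: 27.58
eef_pos: [0.5997, 0.2338, 0.1339]
eef_rot: [0.002, 1.0, -0.001, -0.001]
ft_force: [1.9, 1.2, -3.0]
finger_gap: 0.406
grip_force: 25.0
```

Call:
servo_tool(targets="-.004 -.0379 -.01 0 0 0; -.004 -.0379 0 0 0 0; -.004 -.0379 0 0 0 0; -.004 -.0379 0 0 0 0; -.004 -.0379 0 0 0 0")

```text
time: 28.0
eef_pos: [0.6193, 0.0434, 0.1434]
eef_rot: [0.001, 1.0, 0.0, -0.0]
ft_force: [2.1, -0.9, -3.3]
finger_gap: 0.408
grip_force: 25.0
```

Call:
servo_tool(targets="-.004 -.0379 0 0 0 0; -.004 -.0379 0 0 0 0; -.004 -.0379 0 0 0 0; -.004 -.0379 0 0 0 0; -.004 -.0379 0 0 0 0")

```text
time: 28.42
eef_pos: [0.6388, -0.1463, 0.1431]
eef_rot: [0.002, 1.0, 0.0, -0.001]
ft_force: [0.9, 1.4, -2.1]
finger_gap: 0.411
grip_force: 25.0
```

Call:
servo_tool(targets="-.004 -.0379 0 0 0 0; -.004 -.0379 0 0 0 -3; 0 0 0 0 0 0; 0 0 0 0 0 0")

```text
time: 28.75
eef_pos: [0.6462, -0.2227, 0.1423]
eef_rot: [-0.023, 1.0, 0.0, -0.001]
ft_force: [-0.3, 0.0, -1.9]
finger_gap: 0.412
grip_force: 25.0
```

Call:
servo_tool(targets="0 0 .031 0 0 0; 0 0 .031 0 0 0; 0 0 .031 0 0 0; 0 0 .029 0 0 0; 0 0 0 0 0 0")

```text
time: 29.17
eef_pos: [0.6425, -0.2185, 0.0149]
eef_rot: [-0.024, 1.0, 0.001, -0.005]
ft_force: [-1.8, -0.7, -2.6]
finger_gap: 0.408
grip_force: 25.0
```

Call:
servo_tool(targets="0 0 0 0 0 0; 0 0 0 0 0 0; 0 0 0 0 0 0; 0 0 0 0 0 0; 0 0 -.02 0 0 0", hand=0.28)

```text
time: 29.58
eef_pos: [0.6457, -0.22, 0.04]
eef_rot: [-0.024, 1.0, 0.001, -0.002]
ft_force: [0.3, -0.3, -0.7]
finger_gap: 0.697
grip_force: 0.0
```

Call:
servo_tool(targets="0 0 -.04 0 0 0; 0 0 -.04 0 0 0; 0 0 -.04 0 0 3; .02 .01 -.035 0 0 0; .02 .01 -.035 0 0 0")

```text
time: 30.0
eef_pos: [0.6074, -0.2005, 0.235]
eef_rot: [0.002, 1.0, -0.0, 0.001]
ft_force: [0.1, 0.1, -0.3]
finger_gap: 0.718
grip_force: 0.0
```

Call:
servo_tool(targets=".02 .01 -.035 0 0 0; .02 .01 -.035 0 0 0; .02 .01 0 0 0 0; 0 0 0 0 0 0; 0 0 0 0 0 0")

```text
time: 30.42
eef_pos: [0.547, -0.1698, 0.3046]
eef_rot: [0.001, 1.0, 0.0, 0.003]
ft_force: [0.7, -0.9, -0.7]
finger_gap: 0.721
grip_force: 0.0
```

```bash
python3 -c "
from h import *
s,im=snap('wrist','w9.png'); print(s['eef_pos'],s['qpos'])"
```

```text
[ 0.54696898 -0.1697886   0.30463402] [ 4.04764378e-02  1.46077756e-01 -9.64003630e-02 -4.68065488e-05
 -1.32290452e+00 -1.61370898e+00]
```

Call:
servo_tool(targets="-.003 .038 0 0 0 0; -.003 .038 0 0 0 0; -.003 .038 0 0 0 0; -.003 .038 0 0 0 0; -.003 .038 0 0 0 0")

```text
time: 30.88
eef_pos: [0.5634, 0.0212, 0.301]
eef_rot: [0.002, 1.0, -0.0, -0.0]
ft_force: [1.7, -0.9, 0.5]
finger_gap: 0.72
grip_force: 0.0
```

Call:
servo_tool(targets="-.003 .038 0 0 0 0; -.003 .038 0 0 0 0; -.003 .038 0 0 0 0; -.003 .038 0 0 0 0; -.003 .038 0 0 0 0")

```text
time: 31.3
eef_pos: [0.579, 0.2116, 0.3008]
eef_rot: [0.002, 1.0, -0.0, -0.0]
ft_force: [1.3, -0.5, 0.3]
finger_gap: 0.718
grip_force: 0.0
```

Call:
servo_tool(targets="0 0 0 0 0 0; 0 0 0 0 0 0; 0 0 0 0 0 0")

```text
time: 31.55
eef_pos: [0.5788, 0.2098, 0.3005]
eef_rot: [0.001, 1.0, -0.001, -0.001]
ft_force: [0.2, -0.0, 0.2]
finger_gap: 0.718
grip_force: 0.0
```

Run:
```python
from h import *
s,im=snap('wrist','w10.png'); print(s['eef_pos'].tolist(),s['eef_rot'].tolist())
a=cv2.imread('pics/w9.png');b=cv2.imread('pics/w10.png')
a=cv2.resize(a[:260],None,fx=.6,fy=.6); b=cv2.resize(b[60:330,180:480],None,fx=1.5,fy=1.5)
o=np.zeros((max(a.shape[0],b.shape[0]),a.shape[1]+b.shape[1],3),np.uint8);o[:a.shape[0],:a.shape[1]]=a;o[:b.shape[0],a.shape[1]:]=b
print(o.shape,a.shape);cv2.imwrite('pics/m1.png',o)
```

```text
[0.5788476065551534, 0.2097641771665725, 0.3005484420787298] [0.0013582555350087177, 0.9999986103073633, -0.0006526741788782217, -0.0007131210697890525]
(405, 786, 3) (156, 336, 3)
```

View pics/m1.png

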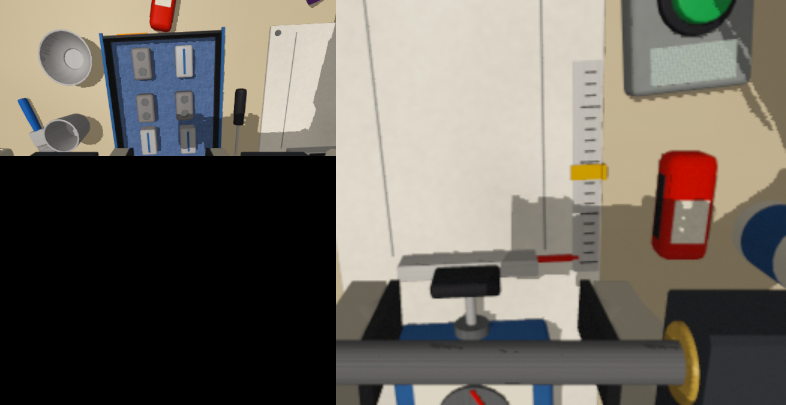

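The left panel shows all six pieces lying in the basket. The right panel shows a clear bed, with the pointer tip at full-image (342,232), the clip at about (337–361, 169–180) and the grip below it.

Run:
```python
from h import *
f=lambda x,y:[180+(x-336)/1.5,60+y/1.5]
s=dict(eef_pos=np.array([0.57885,0.20976,0.30055]),eef_rot=[0.00136,1,-0.00065,-0.00071])
yaw=np.radians(2.2);u=np.array([np.cos(yaw),np.sin(yaw)]);v=np.array([-u[1],u[0]])
c=ray('wrist',[f(571,164),f(607,164),f(571,180),f(607,180)],.012,s);print(c.round(4).tolist(),'clip',c.mean(0))
for z in(.012,.02,.03,.04):
    p=ray('wrist',[f(579,258)],z,s)[0]; print(z,p.round(4),'pull',(p-c.mean(0))[:2]@u, (p-c.mean(0))[:2]@v)
for z in(.087,):
    g=ray('wrist',[f(432,297),f(499,295),f(434,268),f(499,266)],z,s);print('grip top back L,R, front',g.round(4).tolist())
g=ray('wrist',[f(434,268),f(499,266)],.044,s);print('front bottom',g.round(4).tolist())
s2,im=snap('side'); q=proj('side',[[.587,.3,.01]]);print(q)
x,y=int(q[0,0]),int(q[0,1]); cr=im[y-50:y+30,x-55:x+45,::-1]; cv2.imwrite('pics/sc.png',cv2.resize(cr,None,fx=6,fy=6,interpolation=cv2.INTER_CUBIC)); print(x-55,y-50)
r=im.astype(int); m=(r[:,:,0]>110)&(r[:,:,1]<70)&(r[:,:,2]<70); m[:y-45]=0;m[y:]=0;m[:,:x-50]=0;m[:,x+30:]=0
ys,xs=np.nonzero(m);print(list(zip(xs,ys))[:60])
```

```text
[[0.5799, 0.2846, 0.012], [0.58, 0.318, 0.012], [0.595, 0.2853, 0.012], [0.5951, 0.319, 0.012]] clip [0.58749254 0.30171688 0.012     ]
0.012 [0.6733 0.2968 0.012 ] pull 0.08552435186682132 -0.008229809780582922
0.02 [0.6702 0.2952 0.02  ] pull 0.08237644347436732 -0.00967010898191363
0.03 [0.6663 0.2933 0.03  ] pull 0.07844155798379991 -0.011470482983577088
0.04 [0.6625 0.2913 0.04  ] pull 0.0745066724932325 -0.013270856985240546
grip top back L,R, front [[0.6792, 0.1603, 0.087], [0.6774, 0.2167, 0.087], [0.6529, 0.1629, 0.087], [0.6512, 0.2166, 0.087]]
front bottom [[0.6705, 0.1576, 0.044], [0.6686, 0.2174, 0.044]]
[[188.51872203 262.87181359]]
133 212
[(np.int64(178), np.int64(239)), (np.int64(177), np.int64(240)), (np.int64(178), np.int64(240)), (np.int64(175), np.int64(241)), (np.int64(176), np.int64(241)), (np.int64(177), np.int64(241)), (np.int64(174), np.int64(242)), (np.int64(175), np.int64(242)), (np.int64(176), np.int64(242)), (np.int64(173), np.int64(243)), (np.int64(174), np.int64(243)), (np.int64(171), np.int64(244)), (np.int64(172), np.int64(244)), (np.int64(173), np.int64(244)), (np.int64(170), np.int64(245)), (np.int64(171), np.int64(245)), (np.int64(172), np.int64(245)), (np.int64(169), np.int64(246)), (np.int64(170), np.int64(246)), (np.int64(146), np.int64(259)), (np.int64(147), np.int64(259)), (np.int64(148), np.int64(259)), (np.int64(149), np.int64(259)), (np.int64(144), np.int64(260)), (np.int64(145), np.int64(260)), (np.int64(146), np.int64(260)), (np.int64(147), np.int64(260)), (np.int64(148), np.int64(260)), (np.int64(149), np.int64(260)), (np.int64(143), np.int64(261)), (np.int64(144), np.int64(261)), (np.int64(145), np.int64(261)), (np.int64(146), np.int64(261)), (np.int64(147), np.int64(261))]
```

View pics/sc.png

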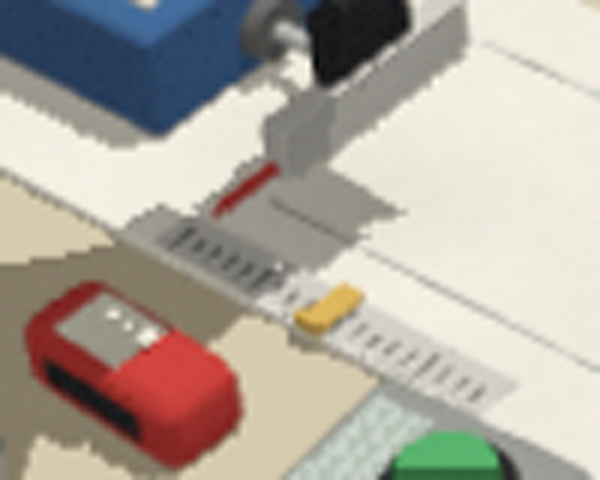

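The side crop shows the red pointer tip at full-image (168.8,247.5) and the clip centre at about (187.5,263.5).

Run:
```python
from h import *
s=dict(eef_pos=np.array([0.57885,0.20976,0.30055]),eef_rot=[0.00136,1,-0.00065,-0.00071])
for z in(.012,.02,.025,.03,.035,.04):
    p=ray('wrist',[[342,232]],z,s)[0]; print(z,proj('side',[p]).round(1))
for z in(.008,.012,.016,.02):
    p=ray('wrist',[[349,174.7]],z,s)[0]; print('clip',z,proj('side',[p]).round(1))
```

```text
0.012 [[167.4 248.8]]
0.02 [[168.2 246.8]]
0.025 [[168.7 245.5]]
0.03 [[169.3 244.3]]
0.035 [[169.8 243. ]]
0.04 [[170.3 241.7]]
clip 0.008 [[187.5 263.8]]
clip 0.012 [[187.7 262.7]]
clip 0.016 [[188.  261.5]]
clip 0.02 [[188.3 260.4]]
```

Call:
servo_tool(targets="-.0317 -.013 0 0 0 0; -.0317 -.013 0 0 0 0; -.0317 -.013 0 0 0 0; 0 0 0 0 0 -7.1; 0 0 0 0 0 -7.1", hand=0.5, squeeze=40)

```text
time: 32.07
eef_pos: [0.675, 0.1676, 0.3003]
eef_rot: [-0.123, 0.992, -0.0, -0.001]
ft_force: [-0.7, -0.2, 0.0]
finger_gap: 0.509
grip_force: 0.0
```

Call:
servo_tool(targets="0 0 0 0 0 -7.1; 0 0 0 0 0 -7.1; 0 0 0 0 0 -7.1; 0 0 0 0 0 -7.1; 0 0 0 0 0 -7.1")

```text
time: 32.48
eef_pos: [0.6737, 0.1687, 0.3019]
eef_rot: [-0.421, 0.907, -0.0, 0.0]
ft_force: [0.3, 1.6, -0.5]
finger_gap: 0.494
grip_force: 0.0
```

Call:
servo_tool(targets="0 0 0 0 0 -7.1; 0 0 0 0 0 -7.1; 0 0 0 0 0 -7.1; 0 0 0 0 0 -7.1; 0 0 0 0 0 -7.1")

```text
time: 32.9
eef_pos: [0.6737, 0.1688, 0.3019]
eef_rot: [-0.677, 0.736, -0.0, 0.0]
ft_force: [0.2, 0.0, -1.2]
finger_gap: 0.499
grip_force: 0.0
```

Call:
servo_tool(targets="0 0 0 0 0 -7.1; 0 0 .04 0 0 0; 0 0 .04 0 0 0; 0 0 .04 0 0 0; 0 0 .02 0 0 0")

```text
time: 33.32
eef_pos: [0.6713, 0.168, 0.1567]
eef_rot: [0.719, -0.695, -0.001, 0.002]
ft_force: [-0.7, -0.3, -0.6]
finger_gap: 0.5
grip_force: 0.0
```

Call:
servo_tool(targets="0 0 0 0 0 0; 0 0 0 0 0 0; 0 0 0 0 0 0")

```text
time: 33.57
eef_pos: [0.675, 0.17, 0.164]
eef_rot: [0.72, -0.694, 0.001, -0.001]
ft_force: [-0.6, 0.6, 0.1]
finger_gap: 0.502
grip_force: 0.0
```

Run:
```python
from h import *
s,im=snap('wrist','w11.png'); print(s['eef_pos'],s['eef_rot'],s['qpos'])
```

```text
[0.6750155  0.16999508 0.16399157] [ 0.71987148 -0.69410565  0.00085839 -0.00129385] [ 5.26390731e-01  4.30953109e-01 -2.35910953e-02  1.05109663e-03
 -1.11329358e+00 -4.90413169e-01]
```

View pics/w11.png

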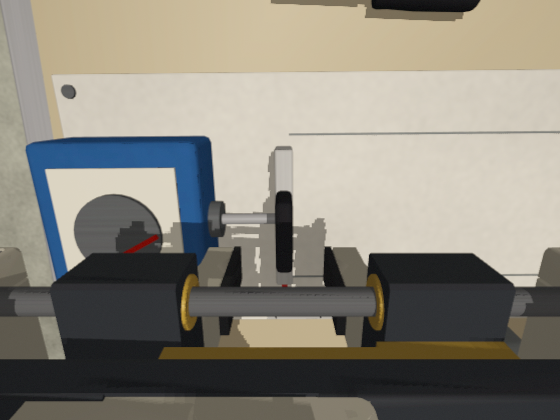

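The wrist view shows the grip tab centred between the fingers at column 284, rows 195–270. The rod at row 218 is clear of the finger line, so I descend and grip.

Call:
servo_tool(targets="0 .002 .037 0 0 0; 0 0 .037 0 0 0; 0 0 .037 0 0 0; 0 0 0 0 0 0; 0 0 0 0 0 0")

```text
time: 34.03
eef_pos: [0.6717, 0.1701, 0.051]
eef_rot: [0.72, -0.694, 0.0, 0.001]
ft_force: [0.5, -0.2, 1.1]
finger_gap: 0.502
grip_force: 0.0
```

Call:
servo_tool(targets="0 0 0 0 0 0; 0 0 0 0 0 0; 0 0 0 0 0 0; 0 0 0 0 0 0; 0 0 0 0 0 0", hand=1)

```text
time: 34.45
eef_pos: [0.6725, 0.1708, 0.0522]
eef_rot: [0.72, -0.694, 0.001, -0.001]
ft_force: [4.8, -1.3, 2.6]
finger_gap: 0.181
grip_force: 2.2
```

Call:
servo_tool(targets="0 0 0 0 0 0; 0 0 0 0 0 0; 0 0 0 0 0 0")

```text
time: 34.7
eef_pos: [0.6732, 0.1708, 0.0522]
eef_rot: [0.72, -0.694, 0.001, -0.001]
ft_force: [3.1, -0.3, 5.7]
finger_gap: 0.16
grip_force: 40.0
```

Call:
servo_tool(targets="0 .0165 0 0 0 0; 0 .0165 0 0 0 0; 0 .0165 0 0 0 0; 0 .0165 0 0 0 0; 0 .0165 0 0 0 0")

```text
time: 35.12
eef_pos: [0.5926, 0.1672, 0.0522]
eef_rot: [0.72, -0.693, 0.002, -0.003]
ft_force: [16.6, -7.6, -1.1]
finger_gap: 0.158
grip_force: 40.0
```

Call:
servo_tool(targets="0 0 0 0 0 0; 0 0 0 0 0 0; 0 0 0 0 0 0")

```text
time: 35.37
eef_pos: [0.5914, 0.1671, 0.0522]
eef_rot: [0.72, -0.693, 0.001, -0.002]
ft_force: [9.2, -5.3, 2.7]
finger_gap: 0.159
grip_force: 40.0
```

Run:
```python
from h import *
s2,im=snap('side'); print(s2['eef_pos'],s2['ft_force'],s2['finger_gap'])
x,y=188,262; cr=im[y-50:y+30,x-55:x+45,::-1]; cv2.imwrite('pics/sc2.png',cv2.resize(cr,None,fx=6,fy=6,interpolation=cv2.INTER_CUBIC))
```

```text
[0.59143858 0.16712373 0.05218697] [ 9.20892046 -5.26196458  2.66096986] 0.15917454085452115
```

View pics/sc2.png

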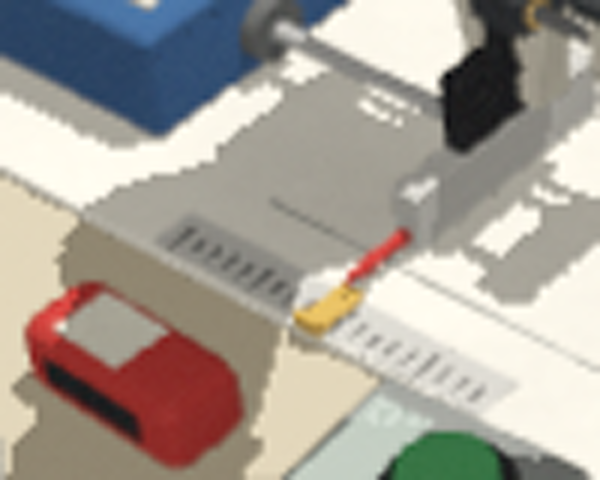

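The pointer tip, at crop (350,280), runs into the middle of the clip's inner end. I check that numerically.

Run:
```python
from h import *
yaw=np.radians(2.2);u=np.array([np.cos(yaw),np.sin(yaw),0]);v=np.array([-u[1],u[0],0])
c=np.array([.5875,.3017,0])
for dx in(-.007,0,.007):
    print(dx,((proj('side',[c+dx*u-.0095*v+[0,0,.018]])-[133,212])*6).round(0))
print('clip inner end corners',((proj('side',[c+a*u-.014*v+[0,0,.011] for a in(-.007,.007)])-[133,212])*6).round())
```

```text
-0.007 [[354. 288.]]
0 [[342. 282.]]
0.007 [[331. 276.]]
clip inner end corners [[362. 294.]
 [339. 282.]]
```

Call:
servo_tool(targets="0 -.002 0 0 0 0; 0 0 0 0 0 0; 0 0 0 0 0 0; 0 0 0 0 0 0; 0 0 0 0 0 0")

```text
time: 35.83
eef_pos: [0.5939, 0.1672, 0.0522]
eef_rot: [0.72, -0.694, 0.002, -0.002]
ft_force: [9.8, -5.2, 3.2]
finger_gap: 0.158
grip_force: 40.0
```

Call:
servo_tool(targets="0 0 0 0 0 0; 0 0 0 0 0 0; 0 0 0 0 0 0; 0 0 0 0 0 0; 0 0 0 0 0 0")

```text
time: 36.25
eef_pos: [0.594, 0.1672, 0.0522]
eef_rot: [0.72, -0.694, 0.002, -0.002]
ft_force: [8.5, -5.9, 3.8]
finger_gap: 0.157
grip_force: 40.0
```

Call:
servo_tool(targets="0 0 0 0 0 0; 0 0 0 0 0 0; 0 0 0 0 0 0; 0 0 0 0 0 0; 0 0 0 0 0 0")

```text
time: 36.67
eef_pos: [0.594, 0.1673, 0.0522]
eef_rot: [0.72, -0.694, 0.002, -0.002]
ft_force: [8.6, -5.7, 3.2]
finger_gap: 0.158
grip_force: 40.0
```

Call:
servo_tool(targets="0 0 0 0 0 0; 0 0 0 0 0 0; 0 0 0 0 0 0; 0 0 0 0 0 0; 0 0 0 0 0 0")

```text
time: 37.08
eef_pos: [0.594, 0.1672, 0.0522]
eef_rot: [0.72, -0.694, 0.002, -0.002]
ft_force: [8.5, -4.8, 3.7]
finger_gap: 0.162
grip_force: 40.0
```

Call:
servo_tool(targets="0 0 0 0 0 0; 0 0 0 0 0 0; 0 0 0 0 0 0; 0 0 0 0 0 0; 0 0 0 0 0 0")

```text
time: 37.5
eef_pos: [0.5939, 0.1672, 0.0522]
eef_rot: [0.72, -0.694, 0.002, -0.002]
ft_force: [8.9, -6.4, 4.6]
finger_gap: 0.155
grip_force: 40.0
```

Call:
servo_tool(targets="0 0 0 0 0 0; 0 0 0 0 0 0; 0 0 0 0 0 0; 0 0 0 0 0 0; 0 0 0 0 0 0")

```text
time: 37.92
eef_pos: [0.5939, 0.1672, 0.0522]
eef_rot: [0.72, -0.694, 0.002, -0.002]
ft_force: [9.2, -5.3, 4.3]
finger_gap: 0.154
grip_force: 40.0
```

Call:
servo_tool(targets="0 -.016 0 0 0 0; 0 -.016 0 0 0 0; 0 -.016 0 0 0 0; 0 -.016 0 0 0 0; 0 -.0155 0 0 0 0")

```text
time: 38.33
eef_pos: [0.6718, 0.1707, 0.0522]
eef_rot: [0.72, -0.694, 0.0, -0.001]
ft_force: [-3.7, 2.2, 10.8]
finger_gap: 0.163
grip_force: 40.0
```

Call:
servo_tool(targets="0 0 0 0 0 0; 0 0 0 0 0 0; 0 0 0 0 0 0; 0 0 0 0 0 0")

```text
time: 38.67
eef_pos: [0.6725, 0.1708, 0.0522]
eef_rot: [0.72, -0.694, 0.001, -0.002]
ft_force: [3.9, -0.1, 6.4]
finger_gap: 0.156
grip_force: 40.0
```

Call:
servo_tool(targets="0 0 0 0 0 0; 0 0 0 0 0 0; 0 0 0 0 0 0; 0 0 0 0 0 0; 0 0 0 0 0 0", hand=0.5)

```text
time: 39.08
eef_pos: [0.6698, 0.1701, 0.0499]
eef_rot: [0.72, -0.694, -0.0, 0.001]
ft_force: [-0.0, 0.2, -0.2]
finger_gap: 0.462
grip_force: 0.0
```

Call:
servo_tool(targets="0 0 -.03 0 0 0; 0 0 -.04 0 0 0; 0 0 -.04 0 0 0; 0 0 0 0 0 0")

```text
time: 39.42
eef_pos: [0.6746, 0.1715, 0.1698]
eef_rot: [0.721, -0.693, 0.003, -0.005]
ft_force: [0.8, 0.2, 2.9]
finger_gap: 0.505
grip_force: 0.0
```

Run:
```python
from h import *
s,im=snap('side'); print(s['eef_pos'],s['qpos'],s['eef_rot'])
r=im.astype(int); m=(r[:,:,0]>100)&(r[:,:,1]<80)&(r[:,:,2]<80); m[:225]=0;m[256:]=0;m[:,:160]=0;m[:,215:]=0
ys,xs=np.nonzero(m);print(list(zip(xs.tolist(),ys.tolist())))
```

```text
[0.6745501  0.17148842 0.16977558] [ 0.52971831  0.42139287 -0.02590952  0.00312388 -1.11177302 -0.49268459] [ 0.72053947 -0.69338773  0.00293867 -0.00526124]
[(178, 239), (177, 240), (178, 240), (175, 241), (176, 241), (177, 241), (174, 242), (175, 242), (176, 242), (173, 243), (174, 243), (175, 243), (172, 244), (173, 244), (170, 245), (171, 245), (170, 246)]
```

Call:
servo_tool(targets="-.0235 .0251 0 0 0 0; -.0235 .0251 0 0 0 0; -.0235 .0251 0 0 0 0; -.0235 .0251 0 0 0 0; -.0235 .0251 0 0 0 0", hand=1)

```text
time: 39.88
eef_pos: [0.5389, 0.2834, 0.1595]
eef_rot: [0.72, -0.694, -0.0, 0.001]
ft_force: [0.4, 0.1, -0.7]
finger_gap: 0.183
grip_force: 0.0
```

Call:
servo_tool(targets="-.0235 .0251 0 0 0 0; -.0235 .0251 0 0 0 0; -.0235 .0251 0 0 0 0; -.0235 .0251 0 0 0 0; 0 0 0 0 0 0")

```text
time: 40.3
eef_pos: [0.4332, 0.376, 0.1599]
eef_rot: [0.721, -0.693, -0.0, 0.0]
ft_force: [-0.3, -0.2, 0.9]
finger_gap: 0.004
grip_force: 0.0
```

Call:
servo_tool(targets="0 0 .035 0 0 0; 0 0 .035 0 0 0; 0 0 .03 0 0 0; 0 0 0 0 0 0; 0 0 0 0 0 0")

```text
time: 40.72
eef_pos: [0.4363, 0.3719, 0.0594]
eef_rot: [0.72, -0.694, 0.001, 0.002]
ft_force: [-0.1, -0.8, 1.0]
finger_gap: 0.006
grip_force: 0.6
```

Run:
```python
from h import *
s,im=snap('side'); print(s['eef_pos'])
h=cv2.cvtColor(im,cv2.COLOR_RGB2HSV); m=(h[:,:,0]>50)&(h[:,:,0]<80)&(h[:,:,1]>120)&(h[:,:,2]>60); m[:250]=0;m[330:]=0;m[:,:150]=0;m[:,280:]=0
ys,xs=np.nonzero(m); print(len(xs))
# pre-move side picture: fit the cap
o=cv2.imread('pics/side0.png'); h=cv2.cvtColor(o,cv2.COLOR_BGR2HSV); m=(h[:,:,0]>50)&(h[:,:,0]<80)&(h[:,:,1]>120)&(h[:,:,2]>60); m[:250]=0;m[330:]=0;m[:,:150]=0;m[:,280:]=0
ys,xs=np.nonzero(m); print('cap px',xs.min(),xs.max(),ys.min(),ys.max())
for z in(.04,.045,.05,.055):
    t=np.linspace(0,6.28,40); q=proj('side',np.c_[.441+.022*np.cos(t),.374+.022*np.sin(t),0*t+z]); print(z,q.min(0).round(1),q.max(0).round(1))
```

```text
[0.43633584 0.37194772 0.05938537]
104
cap px 198 216 284 299
0.04 [198.5 288.4] [216.5 301.4]
0.045 [198.3 286.9] [216.4 299.9]
0.05 [198.1 285.5] [216.2 298.5]
0.055 [197.9 284. ] [216.1 297. ]
```

Call:
servo_tool(targets="-.002 -.004 0 0 0 0; 0 0 .004 0 0 0; 0 0 .004 0 0 0; 0 0 0 0 0 0")

```text
time: 41.1
eef_pos: [0.442, 0.3766, 0.0534]
eef_rot: [0.72, -0.694, -0.0, -0.002]
ft_force: [2.0, 2.5, 4.3]
finger_gap: 0.006
grip_force: 1.9
```

Call:
servo_tool(targets="0 0 .003 0 0 0; 0 0 0 0 0 0; 0 0 0 0 0 0")

```text
time: 41.35
eef_pos: [0.442, 0.3767, 0.0512]
eef_rot: [0.72, -0.694, -0.0, -0.002]
ft_force: [1.7, 1.3, 9.2]
finger_gap: 0.008
grip_force: 5.1
```

Call:
servo_tool(targets="0 0 .003 0 0 0; 0 0 0 0 0 0; 0 0 0 0 0 0")

```text
time: 41.6
eef_pos: [0.4421, 0.3768, 0.0507]
eef_rot: [0.721, -0.693, 0.0, -0.002]
ft_force: [-6.8, -4.5, 32.6]
finger_gap: 0.008
grip_force: 16.4
```

Call:
servo_tool(targets="0 0 .003 0 0 0; 0 0 0 0 0 0; 0 0 0 0 0 0")

```text
time: 41.85
eef_pos: [0.4423, 0.377, 0.0503]
eef_rot: [0.721, -0.693, 0.0, -0.003]
ft_force: [-15.5, -8.5, 56.5]
finger_gap: 0.007
grip_force: 27.9
```

Call:
servo_tool(targets="0 0 -.01 0 0 0; 0 0 -.03 0 0 0; 0 0 -.04 0 0 0; 0 0 -.04 0 0 0; 0 0 0 0 0 0")

```text
time: 42.27
eef_pos: [0.4434, 0.3781, 0.1717]
eef_rot: [0.72, -0.693, -0.0, -0.005]
ft_force: [1.6, 1.0, 0.7]
finger_gap: 0.008
grip_force: 0.0
```

Call:
servo_tool(targets="0 0 0 0 0 0; 0 0 0 0 0 0; 0 0 0 0 0 0; 0 0 0 0 0 0; 0 0 0 0 0 0")

```text
time: 42.68
eef_pos: [0.4405, 0.3749, 0.1622]
eef_rot: [0.72, -0.694, 0.0, 0.001]
ft_force: [-1.1, -0.7, -0.2]
finger_gap: 0.008
grip_force: 0.0
```

Run:
```python
from h import *
s,im=snap('side','end.png'); print(s['eef_pos'],s['ft_force'],s['time'])
h=cv2.cvtColor(im,cv2.COLOR_RGB2HSV); m=(h[:,:,0]>50)&(h[:,:,0]<80)&(h[:,:,1]>120)&(h[:,:,2]>60); m[:250]=0;m[330:]=0;m[:,:150]=0;m[:,280:]=0
ys,xs=np.nonzero(m); print('cap px',xs.min(),xs.max(),ys.min(),ys.max())
r=im.astype(int); m=(r[:,:,0]>100)&(r[:,:,1]<80)&(r[:,:,2]<80); m[:225]=0;m[256:]=0;m[:,:160]=0;m[:,215:]=0
ys,xs=np.nonzero(m);print('pointer',xs.min() if len(xs) else None,ys.max() if len(ys) else None)
print(manip.job_done())
```

```text
[0.44053802 0.37492846 0.16223849] [-1.12828182 -0.69707896 -0.24088419] 42.6833
cap px 199 215 284 298
pointer 170 245
the job is handed in; nothing more can be done
None
```

The job is handed in at about 43 s, with no verdict returned: all six pieces are in the basket, the pointer was held on the clip for over 2 s, the gauge is back home, and the log button was pressed to its stop and is up again.

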